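# Set the gear play of a right-angle hand drive

### The job

The small right-angle hand drive has too much gear play. Stand it flat in the middle between the jaws of the bench holder and let go, then rock its knob to feel the free play, anticlockwise (seen from above) until the gears bite, then clockwise until they bite, stopping at the bite each time so that the pinion is hardly turned; screw the knurled ring under the knob clockwise until about 10 degrees of free play is left, and check it by rocking the knob once more, anticlockwise to the bite and then clockwise to the bite. Leave the drive in the holder and do not disturb the other things on the bench.

Things in the scene. Friction and masses are not known exactly. Their poses are not given: they have to be found in the camera images.
- drive: the hand drive, loose, about 0.9 kg, upright on the bench: plain aluminium case, 56 mm along x, 50 mm along y (grip across these flat sides), 38 mm tall, on a foot 6 mm thick and 84 mm long in y (17 mm past the case at either end). On top, on the vertical centre axis: ring and knob; 79 mm tall in all. Pinion in the -x face. Origin: centre of the underside; z up.
- knob_grip (a point): centre of the black knob's bar grip on the vertical axis, 72 mm above the drive's underside: bar 36 mm long (its x), 14 mm wide (its y), 64.5 to 79 mm up, on a 37 mm disc; white line towards -x. Turns freely (0.01 N m) within the free play; at either end the gears bite: it takes 0.07 N m and turns the pinion. Free play at the start 21 to 50 degrees, invisible, unrelated to the ring's reading.
- ring_grip (a point): centre of the knurled steel ring under the knob, same vertical axis: 58 mm across, 44 to 57 mm above the drive's underside, above a neck 42 mm across and 6 mm high on the case. It sits on the driven hub, turns there at 0.045 N m and stays where it is left.
- ring (a joint): angle of the knurled ring on the driven hub (rad), grows as it is screwed clockwise seen from above: every 2 degrees clockwise take 1 degree off the knob's free play, anticlockwise adds it. Starts between 0 and 0.15, has room to 2.4. Driving the pinion carries the ring along without changing this.
- pinion (a joint): angle of the toothed steel output pinion (rad): 20 mm across, sticks 15 mm out of the case's -x face, 26 mm up. 0 at the start; stands still while the knob is in its free play, then turns 1:1 with the knob, positive for the knob turned clockwise seen from above. Must not be driven beyond 0.4 either way. Read at the hand from bite to bite (less the pinion's turn), the play comes out 3 to 5 degrees large, from the give of the parts.
- holder: bench holder, fixed: grey base plate 118 mm along x, 104 mm along y, 8 mm thick, with two steel jaws 80 mm long along y, 10 mm high above the plate, open at both y ends. Gap between the jaws in x: 57.8 mm, widening to 64.7 mm in the top 6 mm. The drive's foot stands on the plate between them, its x across the gap, either way round. Origin: centre of the underside, on the bench; z up.
- vial_0: bystander: small glass vial with a black screw cap, 23 mm across, 44 mm tall, standing. Origin: centre of the underside.
- forceps: bystander: steel forceps lying flat, 22 x 130 x 8 mm, long along its own y. Origin: centre of the underside.
- bench_timer: bystander: white bench timer lying flat, 66 x 66 x 20 mm. Origin: centre of the underside.
- petri_1: bystander: closed petri dish, 89 mm across, 15 mm high. Origin: centre of the underside.
- rubber_bulb: bystander: dark red rubber pipette bulb lying, 36 x 72 x 36 mm. Origin: centre of the underside.

How it is judged:
By the outcome, as a careful person would: the job done as asked, in the order asked, and still so for the second after the job is handed in, with the robot touching nothing.
It also fails if it takes over 72 s, if anything falls off the work surface, if the arm or the gripper's body presses on something with over 40 N, if the wrist force passes 120 N, or if a joint passes its speed limit or range.

### The arm

A 6-joint arm with a two-finger parallel gripper is mounted at the origin on a cart in front of the work surface, level with it; the furniture and walls round the work are solid. World frame = base frame: x ahead of the robot, y to its left, z up, the work surface at z = 0. Lengths are in m, angles in rad, forces in N, time in s.
With the tool pointing down it reaches from about 0.35 to 0.875 m from the base axis. Payload 15.5 kg.
Tool frame: the origin (TCP) lies at the very end of the fingers, on their centre line; the grasp point (between the pads) lies 19 mm behind it; z points along the fingers, y is the line along which they close (so a half turn about z gives the same grasp; the last joint's range is limited). The gripper opens to 85 mm and grips with 20 to 120 N. Pads are 22 mm wide; open, the fingers measure 114 mm over their backs; the gripper's body (76 mm by 85 mm) begins 54 mm behind the grasp point. The pads swing forward as they close: fully open they stand 13 mm farther back than shut.
Start: joints at [1.208, 0.494, 1.345, -0, 1.302, -0.096], TCP at [0.165, 0.603, 0.205] pointing down, gripper open.
Joint ranges: [-2.91, 2.91], [-0.82, 2.16], [0.22, 2.67], [-1.22, 4.37], [0.12, 2.79], [-3.08, 3.08]. Speed limits (rad/s): [1.89, 1.89, 2.57, 3.01, 3.01, 3.01].

### API

Orientations are given as a unit quaternion [x, y, z, w].
In Python, from cell import robot, optics, workorder gives the robot as it stands.
- The arm moves only by the tool move_arm, never from a script. Its argument "rows" is a list of rows, each a list of 4 numbers: the shift along the tool's x, y, z in cm, then the turn about the tool's z in degrees. In form: [[x, y, z, yaw], ...]. A call has exactly 5 rows; each row shifts and turns the commanded pose from where the row before left it, along the tool's axes as they then stand; what a row does not reach is not made up. A row lasts 1/10 s, in which the tool goes at most 50 mm and 8.59 degrees, less where a joint would pass 70% of its speed; a pose out of reach is approached as far as the arm can. A call is refused whole if a number of a shift passes 5 or a number of a turn 8.59, either way. A call with a gripper value outside its range is refused whole. "hand" is the closure in counts, from 0 (fully open) to 255 (shut), set as the call begins (left out, the last holds). The fingers move at their own pace and stop on an object; the grip force is fixed at half the most. Time passes only in rows, so rows that do not move let the fingers close, or fill a call up. It gives the time, the measured TCP pose, the force, the opening and the grip force at its end, in the units of the state.
- robot.sense(): the state, without advancing time (a new reading comes with each control period).
- optics.get_image(name): name is "scene" or "side" or "wrist"; returns a dict with "frame" (480x640x3 uint8, red, green, blue), "camera_matrix" (3x3 intrinsics, pixels), "origin" and "rotation" of the camera in the world; the wrist camera has in their place "tool_from_camera" (4x4, takes a point from camera to tool coordinates, whose origin is the TCP and whose axes are the flange's). Camera axes: x right, y up, looking along -z (the intrinsics and any distortion apply to the point x, -y, -z); pixel columns grow to the right and rows downward; lengths in m; the calibration is good to about 2 mm. A picture is of the moment at which its call begins: read the wrist's pose just before it. There is no depth.
- workorder.finish_job(): hands the job in; it is judged then, once.
The state is a dict: "time_s": time; "joint_positions": joint angles; "joint_velocities": joint speeds; "joint_efforts": joint torques, N m; "ee_pos": TCP position; "tcp_rot": TCP orientation; "contact_force": force on the tool from outside, world axes, zero at the start; "torque": the same for the moment, N m; "gripper_width": finger opening in m; "grasp_force": force on a finger pad.
Only numpy, scipy, OpenCV 4.12 (cv2) and the standard library are available. Lean on these libraries where they do the work, as an engineer would, in place of code of your own. Each camera call takes 0.05 s, during which the arm holds its last target. There are 200 camera calls.

## Working session

There is one attempt and no reset: what is moved stays moved. The work goes in short steps, Python scripts to look and compute and a tool call to move; the robot and the scene stay as the last step left them, time stands still between calls to the robot, and variables do not carry over. Pictures are saved under pics/ and viewed, at most 10 in all, crops included, and the job is handed in when it is done.

Besides the shell and the picture viewer there is one more tool, called after "Call:" by a JSON object that holds its "name" and its "arguments". move_arm: Moves the arm, as the interface text tells. Its arguments: {"type":"object","properties":{"rows":{"type":"array","items":{"type":"array","items":{"type":"number"}}},"hand":{"type":"number"}},"required":["rows"]}

```bash
ls; mkdir -p pics; python3 - <<'E'
from cell import robot, optics
import cv2,numpy as np
s=robot.sense()
print({k:np.round(v,3) for k,v in s.items()})
ims=[]
for n in("scene","side"):
    d=optics.get_image(n); cv2.imwrite(f"pics/{n}0.png",d["frame"][:,:,::-1])
    print(n,d["camera_matrix"].round(1).tolist(),d["origin"],d["rotation"].round(4).tolist(),[k for k in d])
    np.savez(f"{n}0.npz",**{k:d[k] for k in d})
E
```

```text
pics
{'time_s': np.float64(0.0), 'joint_positions': array([ 1.207,  0.494,  1.346,  0.   ,  1.303, -0.095]), 'joint_velocities': array([-0.   ,  0.001, -0.002,  0.001,  0.   , -0.   ]), 'joint_efforts': array([-2.0000e-03, -8.8215e+01, -3.8386e+01, -0.0000e+00,  1.0000e-02,
       -0.0000e+00]), 'ee_pos': array([0.165, 0.602, 0.205]), 'tcp_rot': array([ 0.134,  0.991, -0.001, -0.   ]), 'contact_force': array([0.179, 0.405, 0.046]), 'torque': array([ 0.021, -0.007, -0.019]), 'grasp_force': np.float64(0.0), 'gripper_width': np.float64(0.085)}
scene [[596.5, 0.0, 320.5], [0.0, 596.5, 239.0], [0.0, 0.0, 1.0]] [0.05933132 0.10429214 0.9834731 ] [-0.1462, 0.1981, 0.7624, -0.5984] ['frame', 'camera_matrix', 'origin', 'rotation']
side [[443.5, 0.0, 326.0], [0.0, 443.5, 245.0], [0.0, 0.0, 1.0]] [0.30861582 0.76066818 0.51593965] [-0.0691, 0.4994, 0.8582, -0.0964] ['frame', 'camera_matrix', 'origin', 'rotation']
```

View pics/scene0.png

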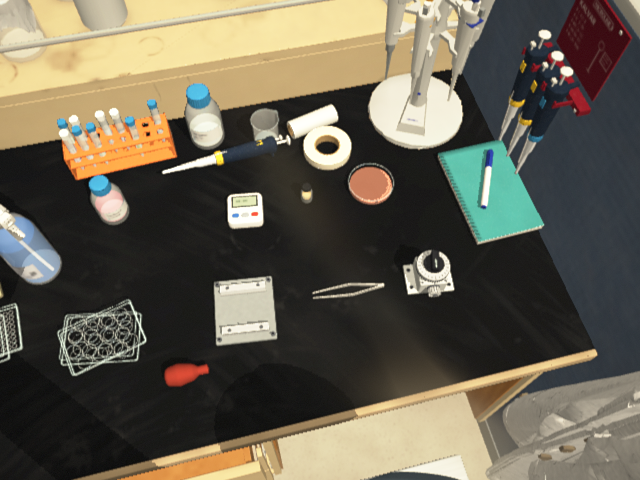

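View pics/side0.png

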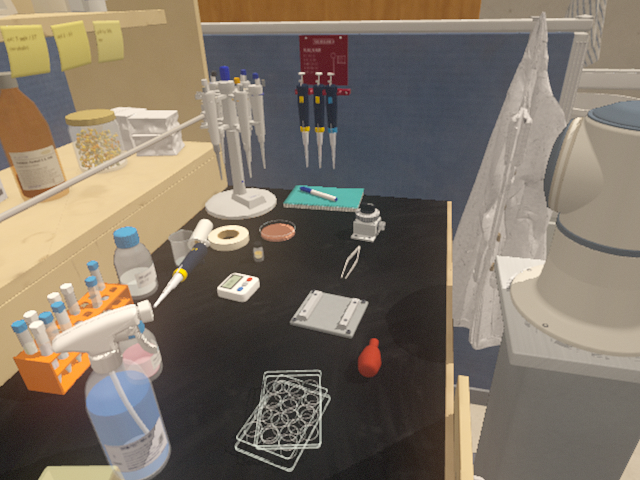

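The scene view shows the drive at about (432,272) with its pinion towards (435,292), the holder centred at about (245,310), forceps between them, and the bulb at (185,374). Next I'll turn these pixels into world positions.

```bash
cat > h.py <<'E'
import numpy as np,cv2
from scipy.spatial.transform import Rotation as R
def cam(d):
    o=np.array(d["origin"]); r=np.array(d["rotation"]); r=R.from_quat(r).as_matrix() if r.size==4 else r
    return np.array(d["camera_matrix"]),o,r
def ray(c,uv,z):
    K,o,r=c; p=np.linalg.solve(K,[uv[0],uv[1],1.]); v=r@np.array([p[0],-p[1],-p[2]])
    return o+v*(z-o[2])/v[2]
def proj(c,P):
    K,o,r=c; q=r.T@(np.asarray(P)-o); q=K@np.array([q[0],-q[1],-q[2]]); return q[:2]/q[2]
E
python3 - <<'E'
from h import *
d=dict(np.load("scene0.npz")); c=cam(d); im=d["frame"][:,:,::-1].copy()
s=dict(np.load("side0.npz")); cs=cam(s)
def P(n,uv,z): print(n,ray(c,uv,z).round(4))
hsv=cv2.cvtColor(im,cv2.COLOR_BGR2HSV)
# holder plate
m=(hsv[:,:,2]>90).astype(np.uint8)
n,l,st,ce=cv2.connectedComponentsWithStats(m)
i=l[308,245]; 
cn,_=cv2.findContours((l==i).astype(np.uint8),0,2)
r=cv2.minAreaRect(cn[0]); b=cv2.boxPoints(r); print(r)
for q in b: P("plate",q,.008)
P("holder c",r[0],.008)
P("knob",(434,264),.079);P("pinion",(435,292),.026)
P("forceps",(348,291),.004);P("forc a",(313,296),.004);P("forc b",(383,286),.004)
P("bulb",(185,374),.018);P("timer",(245,210),.02);P("vial",(307,193),.03);P("petri",(371,183),.01)
g=lambda a,x0,x1,y0,y1,k:cv2.resize(a[y0:y1,x0:x1],None,fx=k,fy=k,interpolation=2)
sb=s["frame"][:,:,::-1]
A=g(im,390,470,235,305,5);B=g(sb,340,400,195,250,6)
out=np.zeros((350,770,3),np.uint8);out[:350,:400]=A;out[:330,400:760]=B
cv2.imwrite("pics/crop1.png",out)
E
```

```text
((243.72540283203125, 310.4795227050781), (64.64251708984375, 61.29269790649414), 84.80557250976562)
plate [0.5331 0.1755 0.008 ]
plate [0.5182 0.0673 0.008 ]
plate [0.3976 0.0821 0.008 ]
plate [0.4124 0.1844 0.008 ]
holder c [0.4637 0.1277 0.008 ]
knob [ 0.4413 -0.2016  0.079 ]
pinion [ 0.4116 -0.2033  0.026 ]
forceps [ 0.4582 -0.0596  0.004 ]
forc a [0.4635 0.0034 0.004 ]
forc b [ 0.4528 -0.1233  0.004 ]
bulb [0.3728 0.2407 0.018 ]
timer [0.6574 0.0884 0.02  ]
vial [ 0.661  -0.0326  0.03  ]
petri [ 0.6671 -0.1628  0.01  ]
```

View pics/crop1.png

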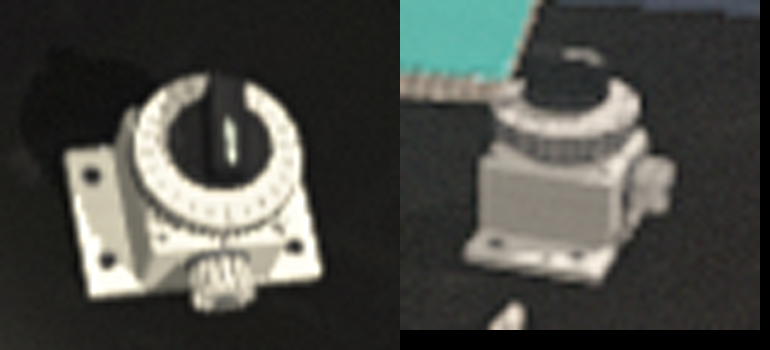

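The drive's pinion points to about world -x, with the knob line the same way. I'm going above the holder first, for a close look.

Call:
{"name": "move_arm", "arguments": {"rows": [[-2.8, -2.5, 0, 0], [-2.8, -2.5, 0, 0], [-2.8, -2.5, 0, 0], [-2.8, -2.5, 0, 0], [-2.8, -2.5, 0, 0]], "hand": 0}}

```text
time_s: 0.6
ee_pos: [0.2677, 0.4437, 0.2049]
tcp_rot: [0.133, 0.991, -0.0, -0.0]
contact_force: [0.4, 0.4, 0.4]
gripper_width: 0.0854
grasp_force: 0.0
```

Call:
{"name": "move_arm", "arguments": {"rows": [[-2.8, -2.5, 0, 0], [-2.8, -2.5, 0, 0], [-2.8, -2.5, 0, 0], [-2.8, -2.5, 0, 0], [-2.8, -2.5, 0, 0]]}}

```text
time_s: 1.1
ee_pos: [0.3697, 0.2861, 0.2051]
tcp_rot: [0.133, 0.991, -0.0, -0.0]
contact_force: [0.5, 0.9, -0.7]
gripper_width: 0.0851
grasp_force: 0.0
```

Call:
{"name": "move_arm", "arguments": {"rows": [[-2.8, -2.5, 0, 0], [-2.8, -2.5, 0, 0], [-2.8, -2.5, 0, 0], [0, 0, 0, -7.5], [0, 0, 0, 0]]}}

```text
time_s: 1.6
ee_pos: [0.4306, 0.1922, 0.205]
tcp_rot: [0.068, 0.998, -0.0, -0.0]
contact_force: [0.1, -0.5, -1.2]
gripper_width: 0.0854
grasp_force: 0.0
```

```bash
cat >> h.py <<'E'
def snap(name,robot,optics):
    s=robot.sense(); d=optics.get_image("wrist")
    T=np.eye(4);T[:3,:3]=R.from_quat(s["tcp_rot"]).as_matrix();T[:3,3]=s["ee_pos"]
    W=T@np.array(d["tool_from_camera"]); d=dict(frame=d["frame"],camera_matrix=d["camera_matrix"],origin=W[:3,3],rotation=W[:3,:3])
    np.savez(name+".npz",**d); cv2.imwrite(f"pics/{name}.png",d["frame"][:,:,::-1]); return s,d,cam(d)
E
python3 - <<'E'
from h import *
from cell import robot,optics
s,d,c=snap("w1",robot,optics)
print({k:np.round(s[k],3) for k in s}); print(c[1],c[2].round(3))
E
```

```text
{'time_s': np.float64(1.6), 'joint_positions': array([ 0.293,  0.279,  1.71 ,  0.   ,  1.153, -1.142]), 'joint_velocities': array([ 0.035, -0.005,  0.005,  0.003, -0.   ,  0.164]), 'joint_efforts': array([ -2.596, -62.998, -34.823,  -0.2  ,  -0.077,  -3.926]), 'ee_pos': array([0.431, 0.192, 0.205]), 'tcp_rot': array([ 0.068,  0.998, -0.   , -0.   ]), 'contact_force': array([ 0.082, -0.546, -1.209]), 'torque': array([ 0.013, -0.018, -0.04 ]), 'grasp_force': np.float64(0.0), 'gripper_width': np.float64(0.085)}
[0.35832575 0.20302883 0.37284024] [[ 0.137 -0.95  -0.281]
 [ 0.991  0.131  0.039]
 [ 0.    -0.284  0.959]]
```

View pics/w1.png

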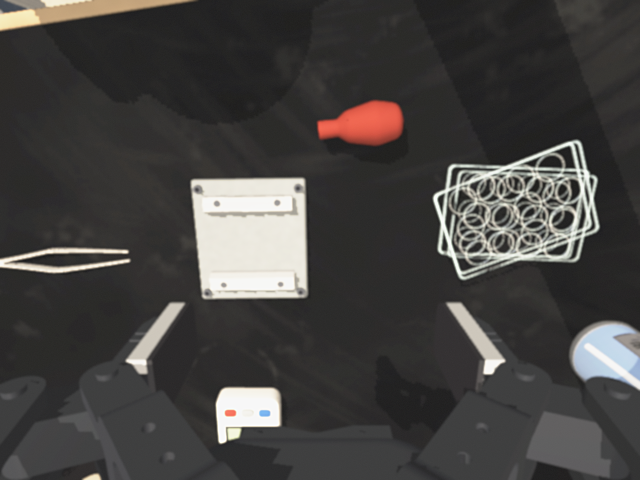

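The wrist view shows the holder square in the picture (plate corners about (193,179), (305,178), (308,297), (203,298)). Jaws are at (248,204) and (253,281), and the finger pads are at the bottom.

```bash
cat >> h.py <<'E'
def rect(c,im,seed,z,th=110):
    m=(cv2.cvtColor(im,cv2.COLOR_RGB2HSV)[:,:,2]>th).astype(np.uint8)
    n,l,_,_=cv2.connectedComponentsWithStats(m); m=(l==l[seed[1],seed[0]]).astype(np.uint8)
    cn=max(cv2.findContours(m,0,1)[0],key=cv2.contourArea)[:,0]
    W=np.array([ray(c,q,z)[:2] for q in cn])*1000
    r=cv2.minAreaRect(W.astype(np.float32)); return np.array(r[0])/1000,r[1],r[2]
E
python3 - <<'E'
from h import *
d=dict(np.load("w1.npz"));c=cam(d)
print(rect(c,d["frame"],(250,240),.008))
for q in [(193,180),(304,179),(307,297),(204,298)]: print(ray(c,q,.008).round(4))
for q in [(203,198),(292,197),(212,290),(295,290)]: print("jaw",ray(c,q,.018).round(4))
d=dict(np.load("scene0.npz"));c=cam(d)
for q in [(408.4,294.4),(454.4,290.4),(403,265)]: print("foot",ray(c,q,.006).round(4))
E
```

```text
(array([0.4633222 , 0.12760578]), (104.63240051269531, 118.51872253417969), 82.51568603515625)
[0.3997 0.0861 0.008 ]
[0.4125 0.1855 0.008 ]
[0.528  0.1716 0.008 ]
[0.5152 0.0711 0.008 ]
jaw [0.4155 0.0946 0.018 ]
jaw [0.4255 0.1731 0.018 ]
jaw [0.5038 0.084  0.018 ]
jaw [0.5146 0.1622 0.018 ]
foot [ 0.4257 -0.1621  0.006 ]
foot [ 0.4138 -0.2446  0.006 ]
foot [ 0.4835 -0.1705  0.006 ]
```

Call:
{"name": "move_arm", "arguments": {"rows": [[0.5, -5, 0, 0], [0.5, -5, 0, 0], [0.5, -5, 0, 0], [0.5, -5, 0, 0], [0.5, -5, 0, 0]]}}

```text
time_s: 2.15
ee_pos: [0.3711, -0.0504, 0.2053]
tcp_rot: [0.069, 0.998, -0.0, 0.0]
contact_force: [2.1, -0.2, 0.1]
gripper_width: 0.0855
grasp_force: 0.0
```

Call:
{"name": "move_arm", "arguments": {"rows": [[0.5, -5, 0, 0], [0.5, -5, 0, 0], [0.5, -3, 0, 0], [0, 0, 0, 0], [0, 0, 0, 0]]}}

```text
time_s: 2.65
ee_pos: [0.3396, -0.1747, 0.205]
tcp_rot: [0.07, 0.998, 0.0, -0.0]
contact_force: [-0.2, 0.5, 0.8]
gripper_width: 0.0854
grasp_force: 0.0
```

```bash
python3 - <<'E'
from h import *
from cell import robot,optics
s,d,c=snap("w2",robot,optics)
print({k:np.round(s[k],3) for k in s})
E
```

```text
{'time_s': np.float64(2.65), 'joint_positions': array([-0.632,  0.15 ,  1.895,  0.   ,  1.098, -2.063]), 'joint_velocities': array([ 0.037, -0.004,  0.009,  0.003, -0.   , -0.005]), 'joint_efforts': array([ -3.137, -47.755, -33.295,  -0.196,  -0.11 ,  -0.333]), 'ee_pos': array([ 0.34 , -0.175,  0.205]), 'tcp_rot': array([ 0.07 ,  0.998,  0.   , -0.   ]), 'contact_force': array([-0.194,  0.521,  0.812]), 'torque': array([ 0.005, -0.009,  0.061]), 'grasp_force': np.float64(0.0), 'gripper_width': np.float64(0.085)}
```

View pics/w2.png

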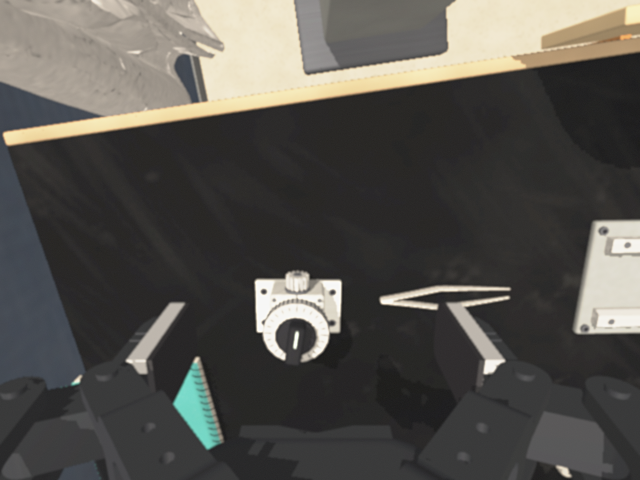

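The drive is at (297,320): foot edge from (255,280) to (341,280), ring circle centre about (296,331), knob line pointing up to the pinion at (297,281).

```bash
python3 - <<'E'
from h import *
d=dict(np.load("w2.npz"));c=cam(d);im=d["frame"]
a=[ray(c,q,.006)[:2] for q in [(255,280),(341,280),(257.5,333),(341,333)]]; print(np.round(a,4))
e=a[1]-a[0]; print("len",np.linalg.norm(e),"ang y",np.degrees(np.arctan2(e[1],e[0])))
u=e/np.linalg.norm(e); nx=np.array([u[1],-u[0]]); print("centre from foot",(a[0]+a[1])/2+nx*.028)
g=cv2.cvtColor(im,cv2.COLOR_RGB2HSV)[:,:,2]
# ring top outline: bright minus case; use lower half (far side free of case)
m=(g>110).astype(np.uint8);n,l,_,_=cv2.connectedComponentsWithStats(m);m=(l==l[350,278]).astype(np.uint8)
cn=max(cv2.findContours(m,0,1)[0],key=cv2.contourArea)[:,0]
P=np.array([ray(c,q,.057)[:2] for q in cn if q[1]>337])
x0=np.linalg.lstsq(np.c_[2*P,np.ones(len(P))],(P**2).sum(1),rcond=None)[0]; print("ring",x0[:2],np.sqrt(x0[2]+x0[0]**2+x0[1]**2))
# knob line
w=((g>150)&(np.hypot(*np.meshgrid(np.arange(640)-296,np.arange(480)-338))<16)).astype(np.uint8)
ys,xs=np.nonzero(w);print("line",len(xs),xs.mean(),ys.mean()); 
for q in[(297,331),(295,348)]:print(ray(c,q,.079)[:2])
k=((g<60)&(np.hypot(*np.meshgrid(np.arange(640)-296,np.arange(480)-338))<24)).astype(np.uint8)
cn=max(cv2.findContours(k,0,1)[0],key=cv2.contourArea)[:,0];r=cv2.minEnclosingCircle(cn);print(r,ray(c,r[0],.072))
E
```

```text
[[ 0.4128 -0.2434]
 [ 0.4246 -0.1603]
 [ 0.4704 -0.2515]
 [ 0.4823 -0.1674]]
len 0.08392827737621218 ang y 81.88180920970665
centre from foot [ 0.44643217 -0.20576774]
ring [ 0.45201355 -0.2070614 ] 0.02302895487338701
line 72 295.55555555555554 339.52777777777777
[ 0.43268682 -0.20186751]
[ 0.44798985 -0.2059113 ]
((296.5, 340.2073059082031), 20.94252586364746) [ 0.44512901 -0.20452158  0.072     ]
```

Call:
{"name": "move_arm", "arguments": {"rows": [[-2.74, -0.4, 0, 0], [-2.74, -0.4, 0, 0], [-2.74, -0.4, 0, 0], [-2.74, -0.37, 0, 0], [0, 0, 0, 0]]}}

```text
time_s: 3.2
ee_pos: [0.4495, -0.2047, 0.205]
tcp_rot: [0.068, 0.998, -0.0, 0.001]
contact_force: [0.1, -0.7, -0.3]
gripper_width: 0.0854
grasp_force: 0.0
```

Call:
{"name": "move_arm", "arguments": {"rows": [[0, 0, 4, 0], [0, 0, 4, 0], [0, 0, 3, 0], [0, 0, 0, 0], [0, 0, 0, 0]]}}

```text
time_s: 3.7
ee_pos: [0.4462, -0.2045, 0.0957]
tcp_rot: [0.068, 0.998, 0.0, -0.0]
contact_force: [1.0, 0.4, 0.4]
gripper_width: 0.0852
grasp_force: 0.0
```

```bash
python3 - <<'E'
from h import *
from cell import robot,optics
s,d,c=snap("w3",robot,optics)
print({k:np.round(s[k],4) for k in s})
E
```

```text
{'time_s': np.float64(3.7), 'joint_positions': array([-5.5160e-01,  4.5900e-01,  1.7967e+00,  1.0000e-04,  8.8690e-01,
       -1.9864e+00]), 'joint_velocities': array([-0.0088, -0.03  , -0.0249, -0.0011,  0.0045, -0.0056]), 'joint_efforts': array([ 1.03700e-01, -6.77321e+01, -2.33863e+01,  3.20000e-03,
       -3.33500e-01,  4.38000e-02]), 'ee_pos': array([ 0.4462, -0.2045,  0.0957]), 'tcp_rot': array([ 6.800e-02,  9.977e-01,  3.000e-04, -4.000e-04]), 'contact_force': array([1.0416, 0.3942, 0.3899]), 'torque': array([ 0.0172, -0.0233,  0.014 ]), 'grasp_force': np.float64(0.0), 'gripper_width': np.float64(0.0852)}
```

View pics/w3.png

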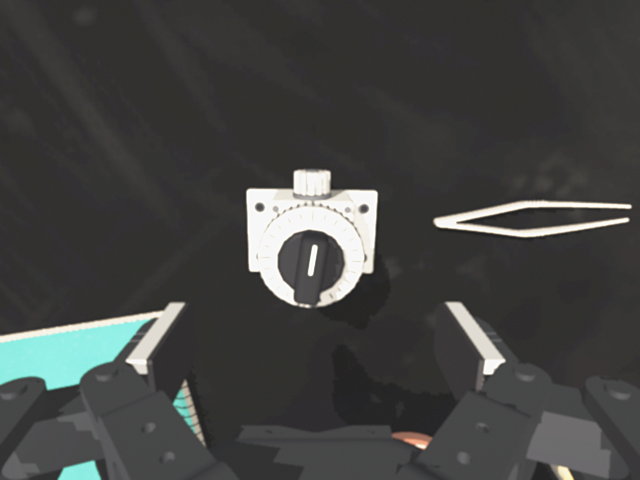

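The drive now sits centred between the pads (foot edge (247,190) to (377,191), knob at (312,268)); a quick check, then down.

```bash
python3 - <<'E'
from h import *
d=dict(np.load("w3.npz"));c=cam(d)
a=[ray(c,q,.006)[:2] for q in [(247.5,189.5),(377.5,190.5)]]
e=a[1]-a[0];L=np.linalg.norm(e);u=e/L;nx=np.array([u[1],-u[0]]);C=(a[0]+a[1])/2+nx*.028
print(L,np.degrees(np.arctan2(u[1],u[0])),C)
a=[ray(c,q,.079)[:2] for q in [(315,247),(310,275),(303,306)]];print(np.round(a,4))
E
```

```text
0.08341539999654804 81.6988856086723 [ 0.44757529 -0.20565837]
[[ 0.4343 -0.202 ]
 [ 0.4483 -0.2064]
 [ 0.4643 -0.2122]]
```

Call:
{"name": "move_arm", "arguments": {"rows": [[-0.1, -0.1, 3, 0], [0, 0, 3, 0], [0, 0, 1.5, 0], [0, 0, 1.2, 0], [0, 0, 0, 0]]}}

```text
time_s: 4.25
ee_pos: [0.4473, -0.2067, 0.0083]
tcp_rot: [0.068, 0.998, -0.0, 0.0]
contact_force: [1.2, -0.2, 1.1]
gripper_width: 0.0854
grasp_force: 0.0
```

```bash
python3 - <<'E'
from cell import robot
import numpy as np
s=robot.sense();print({k:np.round(s[k],4) for k in s})
E
```

```text
{'time_s': np.float64(4.25), 'joint_positions': array([-0.5542,  0.6136,  1.8603,  0.    ,  0.6675, -1.9882]), 'joint_velocities': array([-0.0021, -0.0276, -0.0104, -0.    ,  0.0338, -0.0021]), 'joint_efforts': array([-1.14700e-01, -7.43583e+01, -1.60973e+01, -2.60000e-03,
       -9.03400e-01,  1.19000e-02]), 'ee_pos': array([ 0.4473, -0.2067,  0.0083]), 'tcp_rot': array([ 6.840e-02,  9.977e-01, -0.000e+00,  1.000e-04]), 'contact_force': array([ 1.207 , -0.1801,  1.075 ]), 'torque': array([0.0026, 0.0098, 0.0469]), 'grasp_force': np.float64(0.0), 'gripper_width': np.float64(0.0854)}
```

Call:
{"name": "move_arm", "arguments": {"rows": [[0, 0, 0, 0], [0, 0, 0, 0], [0, 0, 0, 0], [0, 0, 0, 0], [0, 0, 0, 0]], "hand": 255}}

```text
time_s: 4.75
ee_pos: [0.4477, -0.2074, 0.0097]
tcp_rot: [0.068, 0.998, -0.001, 0.001]
contact_force: [-2.5, -0.8, 17.0]
gripper_width: 0.0564
grasp_force: 60.0
```

The pads closed at 56.4 mm, which means they are on the ring rather than the 50 mm case. I'll open, go slightly lower and try again.

Call:
{"name": "move_arm", "arguments": {"rows": [[0, 0, 0, 0], [0, 0, 0, 0], [0, 0.05, 0.1, 0], [0, 0, 0.1, 0], [0, 0, 0, 0]], "hand": 0}}

```text
time_s: 5.25
ee_pos: [0.447, -0.2062, 0.006]
tcp_rot: [0.068, 0.998, 0.0, -0.0]
contact_force: [0.0, -0.3, -0.7]
gripper_width: 0.0852
grasp_force: 0.0
```

Call:
{"name": "move_arm", "arguments": {"rows": [[0, 0, 0.05, 0], [0, 0, 0.05, 0], [0, 0, 0.05, 0], [0, 0, 0, 0], [0, 0, 0, 0]]}}

```text
time_s: 5.75
ee_pos: [0.4471, -0.2063, 0.0047]
tcp_rot: [0.068, 0.998, -0.0, 0.0]
contact_force: [-0.2, -0.1, -0.3]
gripper_width: 0.0856
grasp_force: 0.0
```

Call:
{"name": "move_arm", "arguments": {"rows": [[0, 0, 0, 0], [0, 0, 0, 0], [0, 0, 0, 0], [0, 0, 0, 0], [0, 0, 0, 0]], "hand": 255}}

```text
time_s: 6.25
ee_pos: [0.4472, -0.2066, 0.0052]
tcp_rot: [0.068, 0.998, -0.0, 0.0]
contact_force: [-2.9, -2.0, 11.2]
gripper_width: 0.0563
grasp_force: 61.0
```

Call:
{"name": "move_arm", "arguments": {"rows": [[0, 0, 0, 0], [0, 0, 0, 0], [0, 0, 0, 0], [0, 0, 0.05, 0], [0, 0, 0.05, 0]], "hand": 0}}

```text
time_s: 6.75
ee_pos: [0.447, -0.2062, 0.0036]
tcp_rot: [0.068, 0.998, 0.0, -0.0]
contact_force: [0.2, -0.3, 0.9]
gripper_width: 0.0851
grasp_force: 0.0
```

```bash
python3 - <<'E'
from h import *
from cell import robot,optics
s,d,c=snap("w4",robot,optics)
print({k:np.round(s[k],4) for k in s})
e=optics.get_image("side")["frame"][:,:,::-1]
o=np.zeros((480,800,3),np.uint8); o[:480,:500]=d["frame"][:,70:570,::-1]; o[:300,500:800]=cv2.resize(e[170:270,320:420],None,fx=3,fy=3,interpolation=2)
cv2.imwrite("pics/c4.png",o)
E
```

```text
{'time_s': np.float64(6.75), 'joint_positions': array([-0.5536,  0.6222,  1.8638,  0.    ,  0.6558, -1.9875]), 'joint_velocities': array([ 0.0012,  0.0117,  0.0025,  0.0003, -0.0135,  0.003 ]), 'joint_efforts': array([ 1.20000e-03, -7.73769e+01, -1.59812e+01,  1.10000e-03,
        4.77000e-02,  0.00000e+00]), 'ee_pos': array([ 0.447 , -0.2062,  0.0036]), 'tcp_rot': array([ 6.840e-02,  9.977e-01,  0.000e+00, -1.000e-04]), 'contact_force': array([ 0.2351, -0.3365,  0.9077]), 'torque': array([0.024 , 0.0125, 0.0031]), 'grasp_force': np.float64(0.0), 'gripper_width': np.float64(0.0851)}
```

View pics/c4.png

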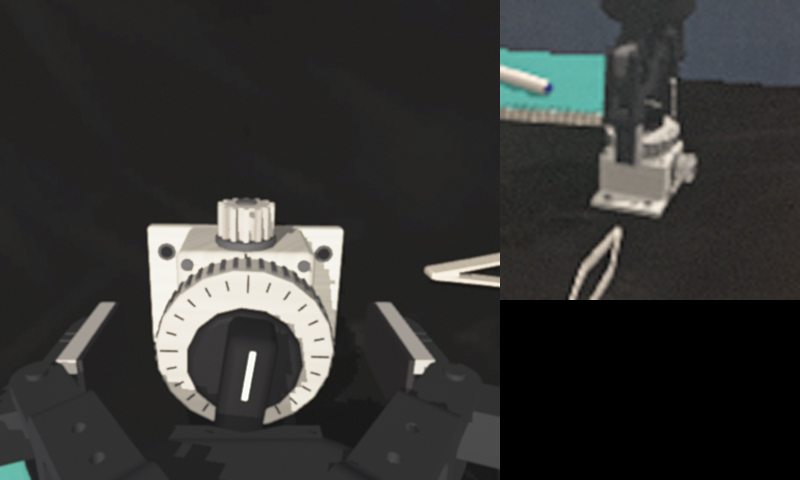

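The ring is bevelled and the pads still have clearance; I'll make one more try slightly lower.

Call:
{"name": "move_arm", "arguments": {"rows": [[0, 0, 0.05, 0], [0, 0, 0.03, 0], [0, 0, 0, 0], [0, 0, 0, 0], [0, 0, 0, 0]]}}

```text
time_s: 7.35
ee_pos: [0.4471, -0.2063, 0.0029]
tcp_rot: [0.068, 0.998, -0.0, 0.0]
contact_force: [0.0, -0.1, -0.1]
gripper_width: 0.0852
grasp_force: 0.0
```

Call:
{"name": "move_arm", "arguments": {"rows": [[0, 0, 0, 0], [0, 0, 0, 0], [0, 0, 0, 0], [0, 0, 0, 0], [0, 0, 0, 0]], "hand": 255}}

```text
time_s: 7.85
ee_pos: [0.4472, -0.2065, 0.0033]
tcp_rot: [0.068, 0.998, -0.0, 0.0]
contact_force: [-3.3, -1.3, 11.2]
gripper_width: 0.0563
grasp_force: 61.1
```

It's still the ring, so I'll carry the drive by the ring. It is rigid axially and no turning torque acts on it, but I'll regrip with the ring centred in the pads.

Call:
{"name": "move_arm", "arguments": {"rows": [[0, 0, 0, 0], [0, 0, 0, 0], [0, 0, -1, 0], [0, 0, -1, 0], [0, 0, 0, 0]], "hand": 0}}

```text
time_s: 8.35
ee_pos: [0.4478, -0.2067, 0.0244]
tcp_rot: [0.068, 0.998, -0.001, 0.001]
contact_force: [0.4, -0.5, -0.1]
gripper_width: 0.0855
grasp_force: 0.0
```

Call:
{"name": "move_arm", "arguments": {"rows": [[0, 0, 0, 0], [0, 0, 0, 0], [0, 0, 0, 0], [0, 0, 0, 0], [0, 0, 0, 0]], "hand": 255}}

```text
time_s: 8.85
ee_pos: [0.4472, -0.2065, 0.0234]
tcp_rot: [0.068, 0.998, -0.0, 0.0]
contact_force: [-3.1, -0.3, 22.1]
gripper_width: 0.0544
grasp_force: 58.7
```

Call:
{"name": "move_arm", "arguments": {"rows": [[0, 0, -0.3, 0], [0, 0, -0.6, 0], [0, 0, -0.6, 0], [0, 0, -0.5, 0], [0, 0, 0, 0]]}}

```text
time_s: 9.35
ee_pos: [0.4473, -0.2064, 0.0435]
tcp_rot: [0.068, 0.998, -0.0, 0.0]
contact_force: [-0.2, -0.0, -8.4]
gripper_width: 0.0539
grasp_force: 64.6
```

```bash
python3 - <<'E'
from h import *
from cell import robot,optics
s,d,c=snap("w5",robot,optics)
print({k:np.round(s[k],4) for k in s})
e=optics.get_image("side")["frame"][:,:,::-1]
o=np.zeros((480,800,3),np.uint8); o[:480,:500]=d["frame"][:,70:570,::-1]; o[:300,500:800]=cv2.resize(e[170:270,320:420],None,fx=3,fy=3,interpolation=2)
cv2.imwrite("pics/c5.png",o)
E
```

```text
{'time_s': np.float64(9.35), 'joint_positions': array([-0.5536,  0.5488,  1.8383,  0.    ,  0.7536, -1.9875]), 'joint_velocities': array([-0.0008,  0.0132,  0.0063,  0.0004, -0.0178,  0.0002]), 'joint_efforts': array([ 8.30000e-02, -7.96004e+01, -2.14732e+01,  4.30000e-03,
        4.60600e-01, -1.00000e-04]), 'ee_pos': array([ 0.4473, -0.2064,  0.0435]), 'tcp_rot': array([ 6.840e-02,  9.977e-01, -2.000e-04,  4.000e-04]), 'contact_force': array([-0.2171, -0.0301, -8.3569]), 'torque': array([-0.0438, -0.0007, -0.0436]), 'grasp_force': np.float64(64.5985), 'gripper_width': np.float64(0.0539)}
```

View pics/c5.png

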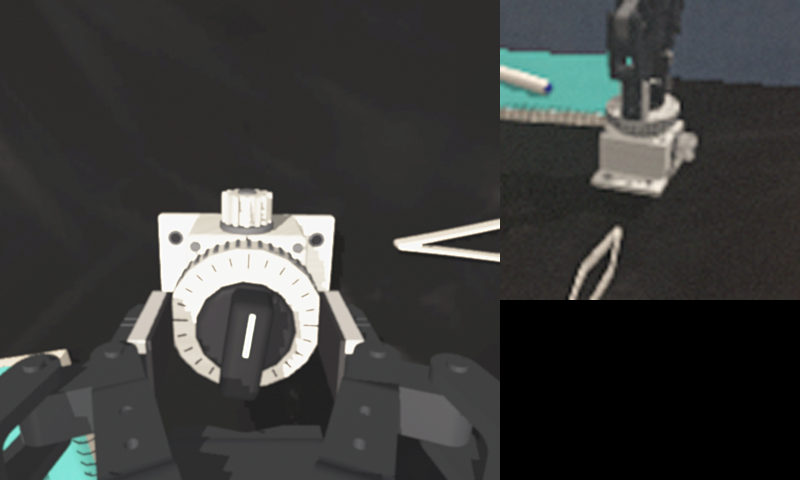

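The drive hangs from the ring with its full weight on the arm (8.4 N), foot edge (228,214) to (404,216). I'm checking how high it hangs and that it isn't slipping.

```bash
python3 - <<'E'
from h import *
d=dict(np.load("w5.npz"));c=cam(d)
for zf in (.016,.021,.026,.031):
    a=[ray(c,q,zf)[:2] for q in [(228.5,214),(404.5,215.5)]];e=a[1]-a[0];L=np.linalg.norm(e);u=e/L;nx=np.array([u[1],-u[0]])
    print(zf,L,np.degrees(np.arctan2(u[1],u[0])),(a[0]+a[1])/2+nx*.028)
E
```

```text
0.016 0.08716298885451224 81.60622511710234 [ 0.45021    -0.20542167]
0.021 0.08493134767919183 81.60622511710235 [ 0.44898887 -0.20527028]
0.026 0.08269970650387146 81.60622511710233 [ 0.44776773 -0.20511889]
0.031 0.08046806532855101 81.60622511710234 [ 0.44654659 -0.2049675 ]
```

Call:
{"name": "move_arm", "arguments": {"rows": [[0, 0, -0.6, 0], [0, 0, -0.6, 0], [0, 0, -0.6, 0], [0, 0, -0.6, 0], [0, 0, 0, 0]]}}

```text
time_s: 9.95
ee_pos: [0.4475, -0.2065, 0.0678]
tcp_rot: [0.068, 0.998, -0.0, 0.001]
contact_force: [0.7, 0.1, -9.6]
gripper_width: 0.0539
grasp_force: 65.3
```

```bash
python3 - <<'E'
from h import *
from cell import robot,optics
s,d,c=snap("w6",robot,optics)
print({k:np.round(s[k],4) for k in s})
cv2.imwrite("pics/_t.png",cv2.absdiff(d["frame"],dict(np.load("w5.npz"))["frame"])[170:420,200:440])
g=cv2.absdiff(d["frame"],dict(np.load("w5.npz"))["frame"])[200:400,230:400].max(2); print("drive moved in view px:",(g>60).sum())
E
```

```text
{'time_s': np.float64(9.95), 'joint_positions': array([-0.5536,  0.5065,  1.8192, -0.    ,  0.8144, -1.9875]), 'joint_velocities': array([-0.0004,  0.0173,  0.0097,  0.001 , -0.0199, -0.0003]), 'joint_efforts': array([ 9.54000e-02, -7.83345e+01, -2.41411e+01,  2.90000e-03,
        5.44100e-01, -1.00000e-04]), 'ee_pos': array([ 0.4475, -0.2065,  0.0678]), 'tcp_rot': array([ 6.840e-02,  9.977e-01, -4.000e-04,  7.000e-04]), 'contact_force': array([ 0.6677,  0.0553, -9.6384]), 'torque': array([-0.0034, -0.0202, -0.0824]), 'grasp_force': np.float64(65.2837), 'gripper_width': np.float64(0.0539)}
drive moved in view px: 23
```

No slip; the underside is now about 44 mm up. Carrying it over to the holder.

Call:
{"name": "move_arm", "arguments": {"rows": [[0.2, 1, 0, 0], [0.2, 2, 0, 0], [0.2, 2.5, 0, 0], [0.2, 2.5, 0, 0], [0.2, 2.5, 0, 0]]}}

```text
time_s: 10.5
ee_pos: [0.451, -0.0993, 0.0666]
tcp_rot: [0.068, 0.998, 0.0, -0.0]
contact_force: [-0.4, 0.3, -9.3]
gripper_width: 0.0536
grasp_force: 65.4
```

Call:
{"name": "move_arm", "arguments": {"rows": [[0.2, 2.5, 0, 0], [0.2, 2.5, 0, 0], [0.2, 2.5, 0, 0], [0.2, 2.5, 0, 0], [0.2, 2.5, 0, 0]]}}

```text
time_s: 11.0
ee_pos: [0.458, 0.0258, 0.0667]
tcp_rot: [0.068, 0.998, 0.0, -0.0]
contact_force: [1.3, 0.6, -8.2]
gripper_width: 0.0534
grasp_force: 65.4
```

Call:
{"name": "move_arm", "arguments": {"rows": [[0.2, 2.5, 0, 0], [0.2, 2.5, 0, 0], [0.2, 2.5, 0, 0], [0.2, 1.8, 0, 0], [0.2, 1, 0, 0]]}}

```text
time_s: 11.5
ee_pos: [0.4622, 0.1293, 0.0667]
tcp_rot: [0.068, 0.998, 0.0, -0.0]
contact_force: [-0.3, -0.8, -9.0]
gripper_width: 0.0541
grasp_force: 65.5
```

Call:
{"name": "move_arm", "arguments": {"rows": [[0, 0, 0, 0], [0, 0, 0.3, 0], [0, 0, 0.3, 0], [0, 0, 0.3, 0], [0, 0, 0, 0]]}}

```text
time_s: 12.0
ee_pos: [0.4625, 0.1272, 0.0574]
tcp_rot: [0.069, 0.998, -0.0, -0.0]
contact_force: [-0.4, 0.8, -7.9]
gripper_width: 0.0535
grasp_force: 65.5
```

```bash
python3 - <<'E'
from h import *
from cell import robot,optics
s,d,c=snap("w7",robot,optics)
print({k:np.round(s[k],4) for k in s})
E
```

```text
{'time_s': np.float64(12.0), 'joint_positions': array([ 0.1438,  0.5129,  1.8574, -0.    ,  0.7721, -1.2892]), 'joint_velocities': array([ 0.0018, -0.0094, -0.0078, -0.    ,  0.0103, -0.    ]), 'joint_efforts': array([ 8.20000e-03, -7.59732e+01, -2.23151e+01, -6.80000e-03,
       -2.95000e-01, -8.90000e-03]), 'ee_pos': array([0.4625, 0.1272, 0.0574]), 'tcp_rot': array([ 6.880e-02,  9.976e-01, -1.000e-04, -4.000e-04]), 'contact_force': array([-0.4009,  0.7878, -7.8924]), 'torque': array([-0.0051, -0.0199, -0.0297]), 'grasp_force': np.float64(65.5286), 'gripper_width': np.float64(0.0535)}
```

View pics/w7.png

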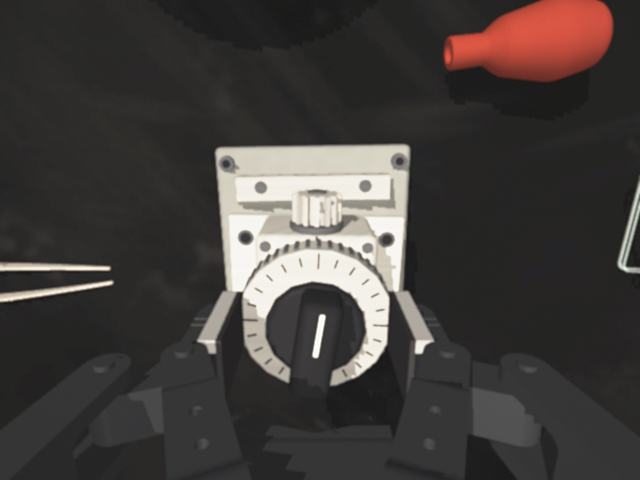

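The drive hangs over the holder: plate front edge (216,147)–(410,146), front jaw (237,178)–(389,176), foot front edge (230,216)–(407,218). I'm computing the offset between the two.

```bash
python3 - <<'E'
from h import *
d=dict(np.load("w7.npz"));c=cam(d);im=d["frame"]
def edge(p,q,z,off):
    a=ray(c,p,z)[:2];b=ray(c,q,z)[:2];e=b-a;L=np.linalg.norm(e);u=e/L;n=np.array([u[1],-u[0]])
    print(round(L,4),round(np.degrees(np.arctan2(u[1],u[0])),2),((a+b)/2+n*off).round(4))
edge((216,147),(410,146),.008,.059)
edge((237,178),(389,176),.018,.0289+.016)
edge((230,216),(407,218),.040,.028)
# sub-pixel edge finding down columns: first bright rise for plate; foot edge
g=cv2.GaussianBlur(cv2.cvtColor(im,cv2.COLOR_RGB2GRAY),(3,3),0).astype(float)
def fit(cols,r0,r1,sg):
    P=[]
    for x in cols:
        k=np.diff(g[r0:r1,x])*sg; P.append((x,r0+np.argmax(k)+.5))
    P=np.array(P);f=np.polyfit(P[:,0],P[:,1],1);e=P[:,1]-np.polyval(f,P[:,0]);o=abs(e)<1.5;f=np.polyfit(P[o,0],P[o,1],1);return f
f=fit(range(225,400),135,160,1);print("plate",np.polyval(f,[216,410]))
edge((216,np.polyval(f,216)),(410,np.polyval(f,410)),.008,.059)
f=fit(range(242,290),168,186,1);print("jaw",np.polyval(f,[237,389]))
print(g[195:225,262].astype(int), g[195:225,375].astype(int))
E
```

```text
0.1019 82.35 [0.4647 0.127 ]
0.0778 82.82 [0.4652 0.1272]
0.0833 81.4 [0.4641 0.1292]
plate [146.69763547 143.65384236]
0.1018 82.94 [0.4641 0.1276]
jaw [176.94465552 173.01760385]
[237 241 242 241 237 219 188 161 149 144 141 140 139 141 149 167 187 198
 202 211 228 241 246 246 246 246 245 243 240 234] [241 242 240 229 202 169 151 146 144 145 157 180 202 212 213 213 213 213
 211 206 207 218 234 244 246 246 246 245 245 245]
```

Call:
{"name": "move_arm", "arguments": {"rows": [[-0.09, -0.19, 0.3, -0.8], [0, 0, 0.3, 0], [0, 0, 0.3, 0], [0, 0, 0.3, 0], [0, 0, 0, 0]]}}

```text
time_s: 12.55
ee_pos: [0.4631, 0.1257, 0.0454]
tcp_rot: [0.061, 0.998, -0.0, -0.0]
contact_force: [0.0, 0.1, -8.4]
gripper_width: 0.0534
grasp_force: 65.5
```

Call:
{"name": "move_arm", "arguments": {"rows": [[0, 0, 0.15, 0], [0, 0, 0.15, 0], [0, 0, 0.15, 0], [0, 0, 0.15, 0], [0, 0, 0.1, 0]]}}

```text
time_s: 13.05
ee_pos: [0.4634, 0.1257, 0.0388]
tcp_rot: [0.061, 0.998, -0.0, 0.0]
contact_force: [0.5, -0.2, -8.6]
gripper_width: 0.0538
grasp_force: 65.6
```

Call:
{"name": "move_arm", "arguments": {"rows": [[0, 0, 0.1, 0], [0, 0, 0.1, 0], [0, 0, 0.1, 0], [0, 0, 0.1, 0], [0, 0, 0.1, 0]]}}

```text
time_s: 13.55
ee_pos: [0.4634, 0.1257, 0.0338]
tcp_rot: [0.061, 0.998, -0.0, -0.0]
contact_force: [-0.7, -0.1, -8.7]
gripper_width: 0.0537
grasp_force: 65.6
```

Call:
{"name": "move_arm", "arguments": {"rows": [[0, 0, 0.1, 0], [0, 0, 0.05, 0], [0, 0, 0.05, 0], [0, 0, 0, 0], [0, 0, 0, 0]]}}

```text
time_s: 14.05
ee_pos: [0.4634, 0.1258, 0.032]
tcp_rot: [0.061, 0.998, 0.0, 0.0]
contact_force: [-2.5, 1.3, -0.6]
gripper_width: 0.0537
grasp_force: 66.9
```

The foot seated with the TCP at 0.032, which is plate height. Releasing and rising.

Call:
{"name": "move_arm", "arguments": {"rows": [[0, 0, 0, 0], [0, 0, 0, 0], [0, 0, 0, 0], [0, 0, 0, 0], [0, 0, 0, 0]], "hand": 0}}

```text
time_s: 14.55
ee_pos: [0.4635, 0.1257, 0.0319]
tcp_rot: [0.061, 0.998, 0.0, 0.0]
contact_force: [0.2, 0.1, -0.3]
gripper_width: 0.0854
grasp_force: 0.0
```

Call:
{"name": "move_arm", "arguments": {"rows": [[0, 0, -1, 0], [0, 0, -2, 0], [0, 0, -3, 0], [0, 0, -2, 0], [0, 0, 0, 0]]}}

```text
time_s: 15.05
ee_pos: [0.4649, 0.126, 0.1148]
tcp_rot: [0.061, 0.998, 0.0, 0.002]
contact_force: [-0.6, -0.7, -0.1]
gripper_width: 0.0856
grasp_force: 0.0
```

```bash
python3 - <<'E'
from h import *
from cell import robot,optics
s,d,c=snap("w8",robot,optics)
print({k:np.round(s[k],4) for k in s})
e=optics.get_image("side")["frame"][:,:,::-1]
o=np.zeros((480,800,3),np.uint8); o[:480,:500]=d["frame"][:,70:570,::-1]; o[:300,500:800]=cv2.resize(e[255:355,280:380],None,fx=3,fy=3,interpolation=2)
cv2.imwrite("pics/c8.png",o)
E
```

```text
{'time_s': np.float64(15.05), 'joint_positions': array([ 0.1405,  0.4162,  1.8035, -0.    ,  0.9173, -1.3074]), 'joint_velocities': array([-0.0017,  0.0451,  0.0358,  0.0019, -0.0612, -0.0001]), 'joint_efforts': array([ 1.66500e-01, -7.17120e+01, -2.72407e+01,  3.90000e-03,
        1.41250e+00, -0.00000e+00]), 'ee_pos': array([0.4649, 0.126 , 0.1148]), 'tcp_rot': array([6.140e-02, 9.981e-01, 5.000e-04, 2.300e-03]), 'contact_force': array([-0.5566, -0.7004, -0.1052]), 'torque': array([-0.0066, -0.0006,  0.0093]), 'grasp_force': np.float64(0.0), 'gripper_width': np.float64(0.0856)}
```

View pics/c8.png

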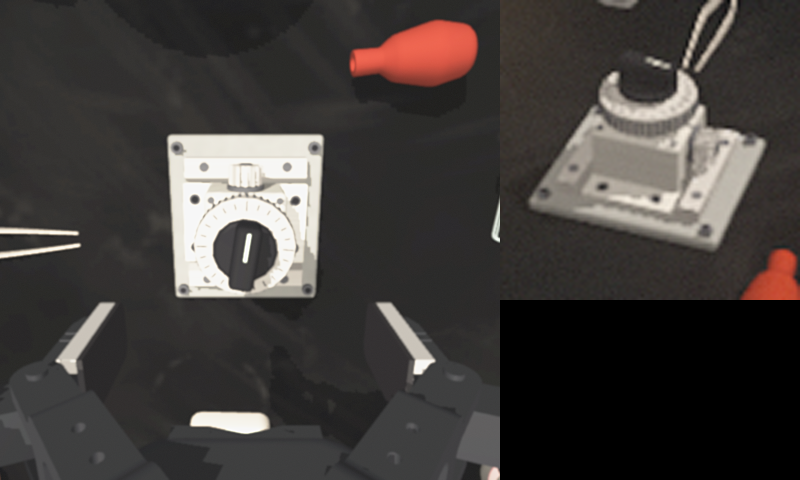

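The drive stands squarely in the holder, foot centred at x≈245 between plate edges 167 and 324. The knob line runs from (249,235) to (245,262). Next is the knob's centre and angle.

```bash
python3 - <<'E'
from h import *
d=dict(np.load("w8.npz"));c=cam(d);im=d["frame"]
g=cv2.cvtColor(im,cv2.COLOR_RGB2GRAY)
yy,xx=np.mgrid[:480,:640]; near=np.hypot(xx-317,yy-249)<20
P=np.argwhere(near&(g>130))[:,::-1].astype(np.float32); print(len(P),P.min(0),P.max(0))
W=np.array([ray(c,p,.087)[:2] for p in P]); m=W.mean(0); u=np.linalg.svd(W-m)[2][0]; u=u*np.sign(-u[0]); print("line",m,"angle",np.degrees(np.arctan2(u[1],u[0])))
# pixel pts: foot holes at z=.014, disc
for q in [(265,199),(365,199)]: print("hole",ray(c,q,.014).round(4))
k=(near|(np.hypot(xx-317,yy-249)<45))&(g<70); n,l,st,_=cv2.connectedComponentsWithStats(k.astype(np.uint8))
i=1+np.argmax(st[1:,4]); cn=max(cv2.findContours((l==i).astype(np.uint8),0,1)[0],key=cv2.contourArea)[:,0]
# disc outline: left/right sides, top
Q=np.array([q for q in cn if q[1]<258]); A=np.array([ray(c,q,.0725)[:2] for q in Q])
x0=np.linalg.lstsq(np.c_[2*A,np.ones(len(A))],(A**2).sum(1),rcond=None)[0];print("disc",x0[:2],np.sqrt(x0[2]+x0[:2]@x0[:2]))
T=R.from_quat([.0614,.9981,0,0]).as_matrix();print("tool y ang",np.degrees(np.arctan2(T[1,1],T[0,1])),"x ang",np.degrees(np.arctan2(T[1,0],T[0,0])))
E
```

```text
172 [312. 233.] [321. 262.]
line [0.45727409 0.12867579] angle 163.89998014306317
hole [0.4432 0.0957 0.014 ]
hole [0.4516 0.1626 0.014 ]
disc [0.46194993 0.12745223] 0.014801875534590768
tool y ang 82.95955674445506 x ang 172.95955674445506
```

Call:
{"name": "move_arm", "arguments": {"rows": [[-0.08, 0, 0, 4.5], [0, 0, 1, 4.5], [0, 0, 1.5, 0], [0, 0, 1.2, 0], [0, 0, 0, 0]]}}

```text
time_s: 15.65
ee_pos: [0.4628, 0.1254, 0.0731]
tcp_rot: [0.14, 0.99, -0.001, -0.002]
contact_force: [0.4, -0.8, -0.4]
gripper_width: 0.0853
grasp_force: 0.0
```

```bash
cat > st.py <<'E'
from h import *
from cell import robot
s=robot.sense(); q=s["tcp_rot"]
print("t",s["time_s"],"pos",s["ee_pos"].round(4),"xang",round(float(np.degrees(2*np.arctan2(q[1],q[0])))%360,2),"j6",s["joint_positions"][5].round(4),"eff6",s["joint_efforts"][5].round(4),"all",s["joint_efforts"].round(3),"F",s["contact_force"].round(1),"T",s["torque"].round(3),"w",round(float(s["gripper_width"]),4))
E
python3 st.py
```

```text
t 15.65 pos [0.4628 0.1254 0.0731] xang 163.95 j6 -1.1507 eff6 0.0186 all [-1.1000e-01 -6.9864e+01 -2.2128e+01 -3.0000e-03 -9.9300e-01  1.9000e-02] F [ 0.4 -0.8 -0.4] T [0.017 0.013 0.025] w 0.0853
```

Call:
{"name": "move_arm", "arguments": {"rows": [[0, 0, 0, 0], [0, 0, 0, 0], [0, 0, 0, 0], [0, 0, 0, 0], [0, 0, 0, 0]]}}

```text
time_s: 16.15
ee_pos: [0.4643, 0.1256, 0.0751]
tcp_rot: [0.14, 0.99, 0.0, 0.0]
contact_force: [0.0, 0.5, -0.1]
gripper_width: 0.0857
grasp_force: 0.0
```

```bash
python3 st.py
```

```text
t 16.15 pos [0.4643 0.1256 0.0751] xang 163.96 j6 -1.1508 eff6 -0.0002 all [-2.0000e-03 -7.1460e+01 -2.2692e+01 -0.0000e+00  4.0000e-03 -0.0000e+00] F [ 0.   0.5 -0.1] T [ 0.005 -0.02   0.008] w 0.0857
```

Position is as planned; closing on the bar.

Call:
{"name": "move_arm", "arguments": {"rows": [[0, 0, 0, 0], [0, 0, 0, 0], [0, 0, 0, 0], [0, 0, 0, 0], [0, 0, 0, 0]], "hand": 255}}

```text
time_s: 16.65
ee_pos: [0.4642, 0.1256, 0.0749]
tcp_rot: [0.14, 0.99, 0.0, -0.0]
contact_force: [-0.5, -0.5, -0.4]
gripper_width: 0.0121
grasp_force: 0.0
```

Call:
{"name": "move_arm", "arguments": {"rows": [[0, 0, 0, 0], [0, 0, 0, 0], [0, 0, 0, 0], [0, 0, 0, 0], [0, 0, 0, 0]]}}

```text
time_s: 17.15
ee_pos: [0.4642, 0.1256, 0.0749]
tcp_rot: [0.14, 0.99, -0.0, 0.0]
contact_force: [-1.0, 0.3, -0.4]
gripper_width: -0.0005
grasp_force: 0.0
```

```bash
python3 st.py
```

```text
t 17.15 pos [0.4642 0.1256 0.0749] xang 163.96 j6 -1.1507 eff6 -0.0001 all [-1.0000e-03 -7.1439e+01 -2.2638e+01 -0.0000e+00  1.0000e-03 -0.0000e+00] F [-1.   0.3 -0.4] T [ 0.004  0.034 -0.004] w -0.0005
```

The fingers shut on nothing, so the real fingertips sit higher than I assumed. Checking the tip height from the wrist images.

```bash
python3 - <<'E'
from h import *
from cell import robot,optics
d=optics.get_image("wrist");T=np.array(d["tool_from_camera"]);K=np.array(d["camera_matrix"]);print(K.round(1).tolist());print(T.round(4).tolist())
def px(p):
    q=np.linalg.inv(T)@np.r_[p,1];u=K@np.array([q[0],-q[1],-q[2]]);return (u[:2]/u[2]).round(1)
for z in(0,-.013,-.02,-.026,-.038): print(z,"open pads",px([.011,-.0425,z]),px([.011,.0425,z]),px([-.011,.0425,z]),"shut",px([.011,0,z]))
s,dd,c=snap("w9",robot,optics)
g=cv2.cvtColor(dd["frame"],cv2.COLOR_RGB2GRAY)
for r in range(200,420,10): print(r,g[r,270:370:6].tolist())
E
```

```text
[[405.7, 0.0, 315.1], [0.0, 405.7, 234.1], [0.0, 0.0, 1.0]]
[[-0.0009, 0.9588, 0.2841, 0.0733], [1.0, 0.0009, 0.0001, 0.0008], [-0.0001, 0.2841, -0.9588, -0.1678], [0.0, 0.0, 0.0, 1.0]]
0 open pads [216.8 261.6] [409.9 261.4] [406.7 306.8] shut [313.3 261.5]
-0.013 open pads [209.5 272.7] [417.  272.5] [413.3 320.7] shut [313.2 272.6]
-0.02 open pads [205.  279.4] [421.3 279.2] [417.3 329.1] shut [313.1 279.3]
-0.026 open pads [200.9 285.5] [425.2 285.4] [421.  336.9] shut [313.1 285.5]
-0.038 open pads [191.7 299.4] [434.1 299.2] [429.2 354.1] shut [312.9 299.3]
200 [170, 167, 188, 243, 233, 203, 247, 224, 147, 111, 116, 216, 214, 213, 196, 247, 248]
210 [213, 212, 213, 203, 185, 209, 220, 246, 236, 248, 247, 247, 247, 195, 240, 226, 82]
220 [245, 247, 250, 211, 204, 249, 248, 247, 247, 247, 248, 216, 127, 251, 247, 222, 227]
230 [239, 195, 247, 246, 247, 247, 246, 247, 246, 234, 247, 243, 247, 247, 227, 183, 227]
240 [247, 247, 247, 247, 247, 247, 247, 247, 247, 247, 247, 247, 247, 231, 247, 247, 122]
250 [247, 247, 247, 248, 72, 72, 47, 47, 46, 47, 48, 51, 246, 247, 247, 247, 247]
[... 531 characters left out ...]
192, 191, 158, 51, 65, 75, 88, 53]
330 [233, 62, 62, 62, 185, 192, 190, 54, 54, 192, 190, 188, 45, 56, 62, 34, 34]
340 [63, 62, 62, 62, 59, 62, 151, 83, 83, 216, 61, 63, 62, 62, 61, 62, 46]
350 [61, 62, 64, 65, 62, 61, 60, 69, 68, 62, 61, 61, 65, 64, 62, 62, 62]
360 [62, 61, 63, 61, 62, 61, 49, 69, 68, 61, 62, 62, 62, 61, 62, 62, 62]
370 [55, 55, 53, 56, 61, 61, 52, 68, 67, 55, 62, 62, 62, 61, 61, 62, 61]
380 [60, 60, 62, 60, 60, 46, 56, 68, 67, 51, 59, 60, 60, 61, 60, 62, 61]
390 [63, 62, 62, 61, 57, 46, 56, 67, 67, 51, 62, 62, 61, 61, 62, 62, 62]
400 [60, 61, 61, 61, 48, 52, 56, 46, 46, 52, 55, 62, 62, 61, 61, 62, 76]
410 [60, 60, 62, 62, 47, 55, 50, 44, 43, 47, 55, 61, 61, 61, 62, 62, 61]
```

The wrist image puts the shut tips about 26 mm behind the nominal TCP. That also explains the ring contact earlier. I'll open, go 2.5 cm lower and close again.

Call:
{"name": "move_arm", "arguments": {"rows": [[0, 0, 0, 0], [0, 0, 0, 0], [0, 0, 0, 0], [0, 0, 0, 0], [0, 0, 0, 0]], "hand": 0}}

```text
time_s: 17.75
ee_pos: [0.4642, 0.1256, 0.0749]
tcp_rot: [0.14, 0.99, 0.0, 0.0]
contact_force: [-0.3, -0.3, -0.7]
gripper_width: 0.0724
grasp_force: 0.0
```

Call:
{"name": "move_arm", "arguments": {"rows": [[0, 0, 0.8, 0], [0, 0, 0.8, 0], [0, 0, 0.6, 0], [0, 0, 0.3, 0], [0, 0, 0, 0]]}}

```text
time_s: 18.25
ee_pos: [0.4639, 0.1256, 0.0493]
tcp_rot: [0.14, 0.99, -0.0, -0.001]
contact_force: [-1.2, -0.5, 0.3]
gripper_width: 0.0856
grasp_force: 0.0
```

Call:
{"name": "move_arm", "arguments": {"rows": [[0, 0, 0, 0], [0, 0, 0, 0], [0, 0, 0, 0], [0, 0, 0, 0], [0, 0, 0, 0]], "hand": 255}}

```text
time_s: 18.75
ee_pos: [0.4643, 0.1257, 0.05]
tcp_rot: [0.14, 0.99, 0.0, 0.0]
contact_force: [0.7, 3.5, 13.8]
gripper_width: 0.0129
grasp_force: 43.1
```

Call:
{"name": "move_arm", "arguments": {"rows": [[0, 0, 0, 0], [0, 0, 0, 0], [0, 0, 0, 0], [0, 0, 0, 0], [0, 0, 0, 0]]}}

```text
time_s: 19.25
ee_pos: [0.4644, 0.1258, 0.0502]
tcp_rot: [0.14, 0.99, 0.0, 0.0]
contact_force: [-0.7, 2.0, 7.5]
gripper_width: 0.0122
grasp_force: 61.3
```

```bash
python3 st.py
```

```text
t 19.25 pos [0.4644 0.1258 0.0502] xang 163.96 j6 -1.1507 eff6 -0.0027 all [-7.7400e-01 -6.9962e+01 -1.9424e+01 -3.5000e-01 -2.5300e-01 -3.0000e-03] F [-0.7  2.   7.5] T [0.201 0.144 0.012] w 0.0122
```

Bar gripped. Rocking anticlockwise in small steps, watching the joint 6 effort.

Call:
{"name": "move_arm", "arguments": {"rows": [[0, 0, 0, -1], [0, 0, 0, -1], [0, 0, 0, -1], [0, 0, 0, 0], [0, 0, 0, 0]]}}

```text
time_s: 19.75
ee_pos: [0.4644, 0.1257, 0.0502]
tcp_rot: [0.114, 0.994, 0.0, 0.0]
contact_force: [-0.4, 0.5, 6.6]
gripper_width: 0.012
grasp_force: 61.3
```

```bash
python3 st.py
```

```text
t 19.75 pos [0.4644 0.1257 0.0502] xang 166.96 j6 -1.2032 eff6 -0.0452 all [-5.5700e-01 -6.9929e+01 -1.9476e+01 -2.2200e-01 -2.8800e-01 -4.5000e-02] F [-0.4  0.5  6.6] T [ 0.137  0.152 -0.018] w 0.012
```

Call:
{"name": "move_arm", "arguments": {"rows": [[0, 0, 0, -1], [0, 0, 0, -1], [0, 0, 0, -1], [0, 0, 0, 0], [0, 0, 0, 0]]}}

```text
time_s: 20.25
ee_pos: [0.4644, 0.1257, 0.0502]
tcp_rot: [0.088, 0.996, 0.0, 0.0]
contact_force: [-1.8, 0.3, 7.0]
gripper_width: 0.0122
grasp_force: 61.3
```

```bash
python3 st.py
```

```text
t 20.25 pos [0.4644 0.1257 0.0502] xang 169.96 j6 -1.2555 eff6 -0.0457 all [-3.3600e-01 -6.9906e+01 -1.9518e+01 -1.1000e-01 -3.1500e-01 -4.6000e-02] F [-1.8  0.3  7. ] T [0.081 0.164 0.02 ] w 0.0122
```

```bash
cat > ring.py <<'E'
from h import *
from cell import robot,optics
C=np.array([.4643,.1257])
def prof(d,th=np.arange(110,232,.25),rs=np.arange(.019,.0285,.0005),z=.064):
    K,o,r=cam(d);g=cv2.cvtColor(d["frame"],cv2.COLOR_RGB2GRAY).astype(np.float32)
    t=np.radians(th);P=np.stack([C[0]+rs[:,None]*np.cos(t),C[1]+rs[:,None]*np.sin(t),0*t+z+0*rs[:,None]],-1)
    q=(P-o)@r;u=q*[1,-1,-1]@K.T;u=(u[...,:2]/u[...,2:]).astype(np.float32)
    im=cv2.remap(g,u[...,0],u[...,1],1);return im-cv2.blur(im,(41,1))
def shift(a,b,m=80):
    # b relative to a, deg, + = anticlockwise
    t=b[:,m:-m]; s=cv2.matchTemplate(a,t,cv2.TM_CCOEFF_NORMED)[0];i=int(s.argmax());i0=min(max(i,1),len(s)-2)
    y=s[i0-1:i0+2];dx=(y[0]-y[2])/(2*(y[0]-2*y[1]+y[2]));return round((m-i0-dx)*.25,2),round(float(s.max()),3)
E
cat > look.py <<'E'
import sys;from ring import *
n=sys.argv[1];ref=sys.argv[2:]
s,d,c=snap(n,robot,optics);p=prof(d)
for r in ref: print(r,"ring shift",shift(prof(dict(np.load(r+".npz"))),p))
E
python3 look.py w10 w8 w9; python3 st.py
```

```text
w8 ring shift (np.float32(-0.02), 0.932)
w9 ring shift (np.float32(0.03), 0.947)
t 20.3 pos [0.4644 0.1257 0.0502] xang 169.96 j6 -1.2555 eff6 -0.005 all [-3.3500e-01 -6.9907e+01 -1.9517e+01 -1.0900e-01 -3.1500e-01 -5.0000e-03] F [-0.5  1.1  6.2] T [0.087 0.181 0.013] w 0.0121
```

The ring tracking works well: the ring hasn't moved, so the knob is still in free play. Continuing.

Call:
{"name": "move_arm", "arguments": {"rows": [[0, 0, 0, -1.5], [0, 0, 0, -1.5], [0, 0, 0, 0], [0, 0, 0, 0], [0, 0, 0, 0]]}}

```text
time_s: 20.8
ee_pos: [0.4644, 0.1257, 0.0502]
tcp_rot: [0.061, 0.998, 0.0, 0.0]
contact_force: [-1.0, 0.9, 7.1]
gripper_width: 0.0121
grasp_force: 61.3
```

```bash
python3 look.py w11 w9; python3 st.py
```

```text
w9 ring shift (np.float32(-0.02), 0.939)
t 20.85 pos [0.4644 0.1256 0.0502] xang 172.96 j6 -1.3078 eff6 0.0056 all [-1.1700e-01 -6.9886e+01 -1.9552e+01 -0.0000e+00 -3.3600e-01  6.0000e-03] F [-0.5 -0.5  6.1] T [-0.006  0.198  0.051] w 0.0122
```

Call:
{"name": "move_arm", "arguments": {"rows": [[0, 0, 0, -1.5], [0, 0, 0, -1.5], [0, 0, 0, 0], [0, 0, 0, 0], [0, 0, 0, 0]]}}

```text
time_s: 21.35
ee_pos: [0.4644, 0.1256, 0.0502]
tcp_rot: [0.035, 0.999, 0.0, 0.0]
contact_force: [-1.5, -0.6, 6.9]
gripper_width: 0.012
grasp_force: 61.3
```

```bash
python3 look.py w12 w9; python3 st.py
```

```text
w9 ring shift (np.float32(1.6), 0.935)
t 21.4 pos [0.4644 0.1256 0.0502] xang 175.96 j6 -1.3602 eff6 -0.043 all [ 1.8600e-01 -6.9862e+01 -1.9587e+01  9.2000e-02 -3.5900e-01 -4.3000e-02] F [-1.2 -0.6  6.9] T [-0.148  0.181 -0.047] w 0.0119
```

Anticlockwise bite found: the ring (hub) turned 1.6° at hand angle 175.96. Now clockwise; the first 18° is safely inside the play.

Call:
{"name": "move_arm", "arguments": {"rows": [[0, 0, 0, 2], [0, 0, 0, 2], [0, 0, 0, 2], [0, 0, 0, 2], [0, 0, 0, 2]]}}

```text
time_s: 21.9
ee_pos: [0.4644, 0.1257, 0.0502]
tcp_rot: [0.123, 0.992, 0.0, 0.0]
contact_force: [-0.0, 0.5, 7.2]
gripper_width: 0.012
grasp_force: 61.3
```

Call:
{"name": "move_arm", "arguments": {"rows": [[0, 0, 0, 2], [0, 0, 0, 2], [0, 0, 0, 2], [0, 0, 0, 2], [0, 0, 0, 0]]}}

```text
time_s: 22.4
ee_pos: [0.4645, 0.1258, 0.0502]
tcp_rot: [0.192, 0.981, 0.0, 0.0]
contact_force: [-0.4, 3.4, 6.1]
gripper_width: 0.0116
grasp_force: 61.2
```

Call:
{"name": "move_arm", "arguments": {"rows": [[0, 0, 0, 1.5], [0, 0, 0, 1.5], [0, 0, 0, 0], [0, 0, 0, 0], [0, 0, 0, 0]]}}

```text
time_s: 22.9
ee_pos: [0.4645, 0.1259, 0.0502]
tcp_rot: [0.217, 0.976, 0.0, 0.0]
contact_force: [-0.4, 1.8, 6.4]
gripper_width: 0.0121
grasp_force: 61.2
```

```bash
python3 look.py w13 w12; python3 st.py
```

```text
w12 ring shift (np.float32(0.05), 0.913)
t 22.95 pos [0.4645 0.1259 0.0502] xang 154.95 j6 -0.9937 eff6 -0.0039 all [-1.4040e+00 -7.0074e+01 -1.9231e+01 -6.8500e-01 -1.2500e-01 -4.0000e-03] F [-0.4  2.9  5.5] T [0.54  0.198 0.006] w 0.0118
```

Call:
{"name": "move_arm", "arguments": {"rows": [[0, 0, 0, 1.5], [0, 0, 0, 1.5], [0, 0, 0, 0], [0, 0, 0, 0], [0, 0, 0, 0]]}}

```text
time_s: 23.45
ee_pos: [0.4645, 0.1259, 0.0502]
tcp_rot: [0.242, 0.97, 0.0, 0.0]
contact_force: [0.4, 2.6, 5.5]
gripper_width: 0.012
grasp_force: 61.2
```

```bash
python3 look.py w14 w12; python3 st.py
```

```text
w12 ring shift (np.float32(0.01), 0.887)
t 23.5 pos [0.4645 0.1259 0.0502] xang 151.95 j6 -0.9413 eff6 -0.0034 all [-1.5910e+00 -7.0118e+01 -1.9157e+01 -7.8200e-01 -7.7000e-02 -3.0000e-03] F [-0.7  2.8  5.4] T [ 0.59   0.137 -0.018] w 0.0119
```

Call:
{"name": "move_arm", "arguments": {"rows": [[0, 0, 0, 1.5], [0, 0, 0, 1.5], [0, 0, 0, 0], [0, 0, 0, 0], [0, 0, 0, 0]]}}

```text
time_s: 24.0
ee_pos: [0.4645, 0.126, 0.0502]
tcp_rot: [0.268, 0.964, 0.0, 0.0]
contact_force: [-0.9, 3.1, 5.9]
gripper_width: 0.0119
grasp_force: 61.2
```

```bash
python3 look.py w15 w12; python3 st.py
```

```text
w12 ring shift (np.float32(0.03), 0.854)
t 24.05 pos [0.4645 0.1259 0.0502] xang 148.95 j6 -0.8889 eff6 -0.003 all [-1.7760e+00 -7.0163e+01 -1.9079e+01 -8.7700e-01 -2.6000e-02 -3.0000e-03] F [-0.3  3.6  5.7] T [ 0.622  0.104 -0.012] w 0.0121
```

Call:
{"name": "move_arm", "arguments": {"rows": [[0, 0, 0, 1.5], [0, 0, 0, 1.5], [0, 0, 0, 0], [0, 0, 0, 0], [0, 0, 0, 0]]}}

```text
time_s: 24.55
ee_pos: [0.4646, 0.126, 0.0502]
tcp_rot: [0.293, 0.956, 0.0, 0.0]
contact_force: [-1.1, 4.4, 5.4]
gripper_width: 0.012
grasp_force: 61.2
```

```bash
python3 look.py w16 w12 w15; python3 st.py
```

```text
w12 ring shift (np.float32(0.07), 0.849)
w15 ring shift (np.float32(0.02), 0.966)
t 24.6 pos [0.4646 0.126  0.0502] xang 145.95 j6 -0.8366 eff6 -0.0027 all [-1.9460e+00 -7.0212e+01 -1.8996e+01 -9.6600e-01  2.9000e-02 -3.0000e-03] F [-0.6  3.7  6. ] T [0.758 0.119 0.012] w 0.0122
```

Call:
{"name": "move_arm", "arguments": {"rows": [[0, 0, 0, 1.5], [0, 0, 0, 1.5], [0, 0, 0, 0], [0, 0, 0, 0], [0, 0, 0, 0]]}}

```text
time_s: 25.1
ee_pos: [0.4646, 0.126, 0.0502]
tcp_rot: [0.318, 0.948, 0.0, 0.0]
contact_force: [-1.5, 4.1, 5.2]
gripper_width: 0.0122
grasp_force: 61.2
```

```bash
python3 look.py w17 w12 w15; python3 st.py
```

```text
w12 ring shift (np.float32(0.05), 0.87)
w15 ring shift (np.float32(-0.0), 0.96)
t 25.15 pos [0.4646 0.126  0.0502] xang 142.95 j6 -0.7842 eff6 -0.0021 all [-2.1170e+00 -7.0264e+01 -1.8908e+01 -1.0520e+00  8.6000e-02 -2.0000e-03] F [-0.6  4.6  4.8] T [0.791 0.064 0.033] w 0.0122
```

Call:
{"name": "move_arm", "arguments": {"rows": [[0, 0, 0, 1.5], [0, 0, 0, 1.5], [0, 0, 0, 0], [0, 0, 0, 0], [0, 0, 0, 0]]}}

```text
time_s: 25.65
ee_pos: [0.4646, 0.126, 0.0502]
tcp_rot: [0.342, 0.94, 0.0, 0.0]
contact_force: [-0.8, 4.7, 4.9]
gripper_width: 0.012
grasp_force: 61.1
```

```bash
python3 look.py w18 w12 w15; python3 st.py
```

```text
w12 ring shift (np.float32(0.13), 0.852)
w15 ring shift (np.float32(0.07), 0.932)
t 25.7 pos [0.4647 0.126  0.0502] xang 139.95 j6 -0.7319 eff6 -0.002 all [-2.2620e+00 -7.0316e+01 -1.8817e+01 -1.1330e+00  1.4600e-01 -2.0000e-03] F [-0.9  4.7  6.1] T [0.867 0.039 0.019] w 0.012
```

Call:
{"name": "move_arm", "arguments": {"rows": [[0, 0, 0, 1.5], [0, 0, 0, 1.5], [0, 0, 0, 0], [0, 0, 0, 0], [0, 0, 0, 0]]}}

```text
time_s: 26.2
ee_pos: [0.4647, 0.1261, 0.0502]
tcp_rot: [0.367, 0.93, 0.001, 0.0]
contact_force: [-0.3, 6.0, 4.5]
gripper_width: 0.0119
grasp_force: 61.1
```

```bash
python3 look.py w19 w12 w15; python3 st.py
```

```text
w12 ring shift (np.float32(0.18), 0.869)
w15 ring shift (np.float32(0.1), 0.906)
t 26.25 pos [0.4647 0.1261 0.0502] xang 136.95 j6 -0.6795 eff6 -0.0019 all [-2.4030e+00 -7.0371e+01 -1.8720e+01 -1.2090e+00  2.0900e-01 -2.0000e-03] F [0.4 6.  5.6] T [0.941 0.062 0.011] w 0.0118
```

Call:
{"name": "move_arm", "arguments": {"rows": [[0, 0, 0, 1.5], [0, 0, 0, 1.5], [0, 0, 0, 0], [0, 0, 0, 0], [0, 0, 0, 0]]}}

```text
time_s: 26.75
ee_pos: [0.4647, 0.1261, 0.0502]
tcp_rot: [0.391, 0.92, 0.001, 0.0]
contact_force: [-0.3, 5.0, 4.1]
gripper_width: 0.0121
grasp_force: 61.1
```

```bash
python3 look.py w20 w12 w19; python3 st.py
```

```text
w12 ring shift (np.float32(0.08), 0.856)
w19 ring shift (np.float32(-0.09), 0.964)
t 26.8 pos [0.4647 0.1261 0.0502] xang 133.95 j6 -0.6271 eff6 -0.0017 all [-2.5350e+00 -7.0429e+01 -1.8620e+01 -1.2790e+00  2.7300e-01 -2.0000e-03] F [0.2 5.8 4.1] T [ 0.989 -0.026  0.007] w 0.0121
```

Call:
{"name": "move_arm", "arguments": {"rows": [[0, 0, 0, 1.5], [0, 0, 0, 1.5], [0, 0, 0, 0], [0, 0, 0, 0], [0, 0, 0, 0]]}}

```text
time_s: 27.3
ee_pos: [0.4648, 0.1261, 0.0502]
tcp_rot: [0.415, 0.91, 0.001, 0.0]
contact_force: [0.8, 5.4, 5.2]
gripper_width: 0.0119
grasp_force: 61.1
```

```bash
python3 look.py w21 w12 w19; python3 st.py
```

```text
w12 ring shift (np.float32(0.17), 0.874)
w19 ring shift (np.float32(-0.02), 0.966)
t 27.35 pos [0.4647 0.1261 0.0502] xang 130.94 j6 -0.5748 eff6 -0.0015 all [-2.6550e+00 -7.0484e+01 -1.8518e+01 -1.3450e+00  3.4000e-01 -1.0000e-03] F [0.6 6.  5. ] T [1.011 0.017 0.076] w 0.0118
```

Call:
{"name": "move_arm", "arguments": {"rows": [[0, 0, 0, 1.5], [0, 0, 0, 1.5], [0, 0, 0, 0], [0, 0, 0, 0], [0, 0, 0, 0]]}}

```text
time_s: 27.85
ee_pos: [0.4648, 0.1262, 0.0502]
tcp_rot: [0.439, 0.899, 0.001, 0.0]
contact_force: [-0.3, 6.7, 3.4]
gripper_width: 0.012
grasp_force: 61.0
```

```bash
python3 look.py w22 w12 w21; python3 st.py
```

```text
w12 ring shift (np.float32(0.14), 0.891)
w21 ring shift (np.float32(-0.03), 0.971)
t 27.9 pos [0.4648 0.1261 0.0502] xang 127.94 j6 -0.5224 eff6 -0.0015 all [-2.7580e+00 -7.0542e+01 -1.8413e+01 -1.4040e+00  4.0800e-01 -1.0000e-03] F [1.2 6.4 4.3] T [ 1.147 -0.025  0.027] w 0.012
```

Call:
{"name": "move_arm", "arguments": {"rows": [[0, 0, 0, 1.5], [0, 0, 0, 1.5], [0, 0, 0, 0], [0, 0, 0, 0], [0, 0, 0, 0]]}}

```text
time_s: 28.4
ee_pos: [0.4648, 0.1262, 0.0502]
tcp_rot: [0.462, 0.887, 0.001, 0.0]
contact_force: [1.7, 6.8, 2.7]
gripper_width: 0.0122
grasp_force: 61.0
```

```bash
python3 look.py w23 w12 w21; python3 st.py
```

```text
w12 ring shift (np.float32(0.16), 0.881)
w21 ring shift (np.float32(-0.02), 0.955)
t 28.45 pos [0.4649 0.1262 0.0502] xang 124.95 j6 -0.4701 eff6 -0.0012 all [-2.8560e+00 -7.0596e+01 -1.8306e+01 -1.4570e+00  4.7600e-01 -1.0000e-03] F [0.5 6.5 3.5] T [ 1.155 -0.091  0.084] w 0.012
```

Call:
{"name": "move_arm", "arguments": {"rows": [[0, 0, 0, 1.2], [0, 0, 0, 1.2], [0, 0, 0, 0], [0, 0, 0, 0], [0, 0, 0, 0]]}}

```text
time_s: 28.95
ee_pos: [0.4649, 0.1262, 0.0503]
tcp_rot: [0.481, 0.877, 0.001, 0.0]
contact_force: [1.5, 7.0, 4.6]
gripper_width: 0.012
grasp_force: 61.0
```

```bash
python3 look.py w24 w12 w21; python3 st.py
```

```text
w12 ring shift (np.float32(0.21), 0.85)
w21 ring shift (np.float32(0.02), 0.928)
t 29.0 pos [0.4649 0.1262 0.0502] xang 122.54 j6 -0.4282 eff6 -0.0004 all [ -2.927 -70.641 -18.219  -1.495   0.53   -0.   ] F [0.5 7.8 4.4] T [ 1.179 -0.11  -0.071] w 0.0122
```

Call:
{"name": "move_arm", "arguments": {"rows": [[0, 0, 0, 1], [0, 0, 0, 1], [0, 0, 0, 0], [0, 0, 0, 0], [0, 0, 0, 0]]}}

```text
time_s: 29.5
ee_pos: [0.4649, 0.1262, 0.0502]
tcp_rot: [0.496, 0.868, 0.001, 0.0]
contact_force: [0.9, 6.2, 4.5]
gripper_width: 0.012
grasp_force: 61.0
```

```bash
python3 look.py w25 w12 w24; python3 st.py; python3 - <<'E'
from h import *
# knob white-line / bar orientation visible in hand view: compare central patch between w23 and w25 (should be static in the hand frame if the knob follows)
a,b=[cv2.cvtColor(dict(np.load(f"w{n}.npz"))["frame"],cv2.COLOR_RGB2GRAY) for n in (14,25)]
for r in range(250,292,4): print(r,a[r,296:344:4].tolist(),b[r,296:344:4].tolist())
E
```

```text
w12 ring shift (np.float32(0.2), 0.809)
w24 ring shift (np.float32(-0.03), 0.939)
t 29.55 pos [0.4649 0.1262 0.0502] xang 120.54 j6 -0.3933 eff6 0.0307 all [-3.0020e+00 -7.0677e+01 -1.8136e+01 -1.5000e+00  5.8200e-01  3.1000e-02] F [0.5 6.6 3.3] T [ 1.212 -0.153  0.056] w 0.0121
250 [197, 247, 247, 247, 246, 246, 247, 247, 247, 247, 247, 217] [244, 247, 247, 247, 247, 247, 247, 247, 247, 247, 247, 226]
254 [247, 247, 246, 247, 247, 247, 247, 247, 247, 247, 247, 247] [246, 247, 247, 247, 247, 247, 247, 247, 247, 247, 247, 247]
258 [247, 247, 247, 247, 247, 247, 247, 247, 247, 247, 247, 247] [247, 247, 247, 248, 248, 247, 248, 247, 248, 241, 247, 247]
262 [247, 251, 195, 98, 99, 99, 97, 100, 192, 251, 247, 247] [248, 251, 139, 62, 63, 50, 62, 46, 103, 196, 214, 213]
266 [143, 53, 59, 57, 57, 55, 55, 53, 54, 53, 140, 253] [101, 51, 51, 48, 47, 42, 41, 41, 48, 42, 72, 155]
270 [74, 54, 45, 45, 47, 44, 45, 44, 42, 48, 46, 46] [66, 50, 41, 39, 40, 38, 39, 39, 38, 41, 50, 44]
274 [75, 47, 46, 46, 46, 46, 45, 46, 44, 37, 55, 66] [73, 46, 42, 41, 40, 40, 40, 41, 40, 36, 53, 51]
278 [68, 49, 53, 54, 53, 53, 53, 51, 49, 39, 54, 55] [66, 48, 51, 50, 51, 52, 52, 51, 49, 41, 52, 54]
282 [65, 61, 63, 63, 62, 62, 63, 62, 61, 48, 54, 56] [58, 62, 61, 61, 61, 60, 59, 61, 60, 48, 51, 53]
286 [60, 64, 69, 70, 69, 170, 65, 68, 66, 52, 79, 95] [49, 65, 66, 66, 67, 245, 72, 70, 69, 53, 82, 100]
290 [56, 64, 71, 71, 95, 248, 71, 70, 66, 52, 117, 180] [48, 64, 66, 68, 81, 248, 93, 71, 70, 52, 102, 141]
```

Joint effort is rising (0.031 against -0.0004), so the clockwise bite is beginning. One small step more to confirm.

Call:
{"name": "move_arm", "arguments": {"rows": [[0, 0, 0, 1], [0, 0, 0, 0.5], [0, 0, 0, 0], [0, 0, 0, 0], [0, 0, 0, 0]]}}

```text
time_s: 30.05
ee_pos: [0.4649, 0.1262, 0.0502]
tcp_rot: [0.507, 0.862, 0.001, 0.0]
contact_force: [1.3, 6.3, 3.4]
gripper_width: 0.0124
grasp_force: 61.0
```

```bash
python3 look.py w26 w12 w24 w25; python3 st.py
```

```text
w12 ring shift (np.float32(0.02), 0.792)
w24 ring shift (np.float32(-0.21), 0.865)
w25 ring shift (np.float32(-0.25), 0.936)
t 30.1 pos [0.4649 0.1262 0.0502] xang 119.05 j6 -0.3671 eff6 0.0582 all [-3.0570e+00 -7.0709e+01 -1.8070e+01 -1.4980e+00  6.2300e-01  5.8000e-02] F [1.2 6.7 4.3] T [ 1.224 -0.172  0.029] w 0.0123
```

The clockwise bite is confirmed: effort 0.058, ring moved 0.25°. Hand travel is 56.9°, which after the give means about 51–52° of play, so the ring needs about 80° clockwise. Next I release, go down to the ring and grip it.

Call:
{"name": "move_arm", "arguments": {"rows": [[0, 0, 0, 0], [0, 0, 0, 0], [0, 0, 0, 0], [0, 0, 0, 0], [0, 0, 0, 0]], "hand": 0}}

```text
time_s: 30.6
ee_pos: [0.4642, 0.1256, 0.0498]
tcp_rot: [0.507, 0.862, -0.0, -0.0]
contact_force: [0.2, 0.3, -0.2]
gripper_width: 0.0829
grasp_force: 0.0
```

Call:
{"name": "move_arm", "arguments": {"rows": [[0.03, 0.06, 0.3, 0], [0, 0, 0.8, 0], [0, 0, 0.8, 0], [0, 0, 0.6, 0], [0, 0, 0.2, 0]]}}

```text
time_s: 31.1
ee_pos: [0.464, 0.1261, 0.0219]
tcp_rot: [0.507, 0.862, -0.0, -0.001]
contact_force: [0.7, -0.2, -0.4]
gripper_width: 0.0852
grasp_force: 0.0
```

```bash
python3 look.py w27 w12 w26 w25; python3 st.py
```

```text
w12 ring shift (np.float32(0.63), 0.802)
w26 ring shift (np.float32(0.63), 0.786)
w25 ring shift (np.float32(0.46), 0.802)
t 31.15 pos [0.4641 0.1261 0.022 ] xang 119.06 j6 -0.3661 eff6 -0.0 all [ 1.1600e-01 -7.6115e+01 -1.7340e+01  1.0000e-03 -2.8000e-02 -0.0000e+00] F [ 0.4 -1.8 -0.6] T [ 0.003 -0.018 -0.034] w 0.0855
```

Call:
{"name": "move_arm", "arguments": {"rows": [[0, 0, 0, 0], [0, 0, 0, 0], [0, 0, 0, 0], [0, 0, 0, 0], [0, 0, 0, 0]], "hand": 255}}

```text
time_s: 31.65
ee_pos: [0.4651, 0.1263, 0.0236]
tcp_rot: [0.507, 0.862, 0.0, 0.001]
contact_force: [-1.2, 0.9, 12.2]
gripper_width: 0.0555
grasp_force: 60.9
```

```bash
python3 look.py w28 w27; python3 st.py
```

```text
w27 ring shift (np.float32(-0.05), 0.915)
t 31.7 pos [0.4651 0.1263 0.0236] xang 119.05 j6 -0.366 eff6 0.0031 all [-5.9200e-01 -6.9211e+01 -1.6465e+01 -2.1200e-01 -4.5200e-01  3.0000e-03] F [-1.3  0.9 11.2] T [0.104 0.293 0.009] w 0.0558
```

Ring gripped. Turning it 80° clockwise.

Call:
{"name": "move_arm", "arguments": {"rows": [[0, 0, 0, 2], [0, 0, 0, 4], [0, 0, 0, 5], [0, 0, 0, 5], [0, 0, 0, 4]]}}

```text
time_s: 32.2
ee_pos: [0.4655, 0.1264, 0.0237]
tcp_rot: [0.65, 0.76, 0.001, 0.001]
contact_force: [0.3, 2.3, 9.5]
gripper_width: 0.0558
grasp_force: 61.2
```

```bash
python3 st.py
```

```text
t 32.2 pos [0.4655 0.1264 0.0237] xang 98.85 j6 -0.0135 eff6 -1.7706 all [ -0.96  -69.623 -15.444  -0.348   0.139  -1.771] F [0.3 2.3 9.5] T [ 0.313 -0.001  0.054] w 0.0558
```

Call:
{"name": "move_arm", "arguments": {"rows": [[0, 0, 0, 4], [0, 0, 0, 5], [0, 0, 0, 5], [0, 0, 0, 5], [0, 0, 0, 5]]}}

```text
time_s: 32.7
ee_pos: [0.4659, 0.1264, 0.0237]
tcp_rot: [0.794, 0.608, 0.001, 0.001]
contact_force: [2.5, 2.8, 8.3]
gripper_width: 0.0555
grasp_force: 61.6
```

Call:
{"name": "move_arm", "arguments": {"rows": [[0, 0, 0, 5], [0, 0, 0, 5], [0, 0, 0, 5], [0, 0, 0, 5], [0, 0, 0, 4]]}}

```text
time_s: 33.2
ee_pos: [0.4663, 0.1263, 0.0237]
tcp_rot: [0.903, 0.429, 0.002, 0.001]
contact_force: [4.2, -1.3, 6.9]
gripper_width: 0.0557
grasp_force: 61.8
```

Call:
{"name": "move_arm", "arguments": {"rows": [[0, 0, 0, 4], [0, 0, 0, 4], [0, 0, 0, 3], [0, 0, 0, 1], [0, 0, 0, 0]]}}

```text
time_s: 33.7
ee_pos: [0.4665, 0.1261, 0.0238]
tcp_rot: [0.943, 0.334, 0.002, 0.001]
contact_force: [5.1, -3.2, 7.1]
gripper_width: 0.0558
grasp_force: 61.9
```

```bash
python3 st.py; python3 look.py w29 w28
```

```text
t 33.7 pos [0.4665 0.1261 0.0238] xang 39.02 j6 1.031 eff6 0.5499 all [  2.266 -70.542 -13.33    0.872   1.398   0.55 ] F [ 5.1 -3.2  7.1] T [-0.641 -0.857 -0.046] w 0.0558
w28 ring shift (np.float32(-14.88), 0.122)
```

Turned 80°. Opening, rising and turning back, then measuring where the knob's line points.

Call:
{"name": "move_arm", "arguments": {"rows": [[0, 0, 0, 0], [0, 0, 0, 0], [0, 0, 0, 0], [0, 0, -0.5, 0], [0, 0, -1.5, 0]], "hand": 0}}

```text
time_s: 34.25
ee_pos: [0.4637, 0.1261, 0.0425]
tcp_rot: [0.942, 0.334, -0.001, -0.0]
contact_force: [0.7, 0.1, 0.3]
gripper_width: 0.0853
grasp_force: 0.0
```

Call:
{"name": "move_arm", "arguments": {"rows": [[0, 0, -1.5, -8], [0, 0, -1.5, -8], [0, 0, 0, -8], [0, 0, 0, -8], [0, 0, 0, -8]]}}

```text
time_s: 34.75
ee_pos: [0.4645, 0.1262, 0.0733]
tcp_rot: [0.769, 0.639, 0.0, 0.0]
contact_force: [0.3, 0.3, 0.6]
gripper_width: 0.0852
grasp_force: 0.0
```

Call:
{"name": "move_arm", "arguments": {"rows": [[0, 0, 0, -8], [0, 0, 0, -8], [0, 0, 0, -8], [0, 0, 0, -8], [0, 0, 0, -8]]}}

```text
time_s: 35.25
ee_pos: [0.4644, 0.1262, 0.0732]
tcp_rot: [0.505, 0.863, -0.0, -0.0]
contact_force: [0.1, 0.4, 0.6]
gripper_width: 0.0855
grasp_force: 0.0
```

Call:
{"name": "move_arm", "arguments": {"rows": [[-0.1, 0.17, 0, 0], [0, 0, 0, 0], [0, 0, 0, 0], [0, 0, 0, 0], [0, 0, 0, 0]]}}

```text
time_s: 35.75
ee_pos: [0.4665, 0.1261, 0.0729]
tcp_rot: [0.508, 0.862, -0.0, -0.0]
contact_force: [-0.5, 0.4, -0.3]
gripper_width: 0.0853
grasp_force: 0.0
```

```bash
python3 st.py; cat > knob.py <<'E'
import sys;from h import *
from cell import robot,optics
s,d,c=snap(sys.argv[1],robot,optics);g=cv2.cvtColor(d["frame"],cv2.COLOR_RGB2GRAY)
p=proj(c,[.4663,.1261,.0725]);yy,xx=np.mgrid[:480,:640]
dark=((g<110)&(np.hypot(xx-p[0],yy-p[1])<70)).astype(np.uint8)
n,l,st,ce=cv2.connectedComponentsWithStats(dark);i=l[int(p[1]),int(p[0])] or 1+np.argmax(st[1:,4])
m=(l==i).astype(np.uint8);hull=cv2.convexHull(np.argwhere(m)[:,::-1]);f=np.zeros_like(m);cv2.fillConvexPoly(f,hull,1)
w=((f==1)&(g>130)).astype(np.uint8);n,l,st,ce=cv2.connectedComponentsWithStats(w)
q=proj(c,[.4663,.1261,.087])
print("centre px",p.round(1),q.round(1),"hull area",f.sum())
for k in sorted(range(1,n),key=lambda k:-st[k,4])[:4]:
    P=np.argwhere(l==k)[:,::-1]
    if len(P)<8: continue
    W=np.array([ray(c,x,.087)[:2] for x in P]);mm=W.mean(0);U=np.linalg.svd(W-mm);u=U[2][0]
    print(len(P),st[k,:4].tolist(),mm.round(4),"aspect",(U[1][0]/U[1][1]).round(1),"ang",round(float(np.degrees(np.arctan2(u[1],u[0])))%180,2))
E
python3 knob.py w30
```

```text
t 35.75 pos [0.4665 0.1261 0.0729] xang 118.99 j6 -0.3655 eff6 0.0694 all [-2.0000e-03 -7.1923e+01 -2.2582e+01  0.0000e+00  5.0000e-03  6.9000e-02] F [-0.5  0.4 -0.3] T [-0.021 -0.045  0.034] w 0.0853
centre px [315.1 284.6] [315.  298.7] hull area 5088
212 [285, 269, 29, 28] [0.457  0.1293] aspect 6.4 ang 161.8
79 [297, 312, 28, 14] [0.4694 0.1178] aspect 5.5 ang 2.42
45 [347, 284, 5, 22] [0.478  0.1341] aspect 6.5 ang 113.12
```

Tightening the ring pushed the knob round to 161.8°. Turning the hand there and gripping the bar.

Call:
{"name": "move_arm", "arguments": {"rows": [[0, 0, 0, -8.5], [0, 0, 0, -8.5], [0, 0, 0, -8.5], [0, 0, 0, -8.5], [0, 0, 0, -8.5]]}}

```text
time_s: 36.3
ee_pos: [0.4665, 0.1261, 0.0729]
tcp_rot: [0.158, 0.988, -0.0, -0.0]
contact_force: [-0.3, -0.3, 0.7]
gripper_width: 0.0856
grasp_force: 0.0
```

Call:
{"name": "move_arm", "arguments": {"rows": [[0, 0, 0.8, -0.3], [0, 0, 0.8, 0], [0, 0, 0.5, 0], [0, 0, 0.1, 0], [0, 0, 0, 0]]}}

```text
time_s: 36.8
ee_pos: [0.4664, 0.1261, 0.0505]
tcp_rot: [0.158, 0.987, -0.0, -0.0]
contact_force: [-0.3, 0.2, 0.9]
gripper_width: 0.0856
grasp_force: 0.0
```

Call:
{"name": "move_arm", "arguments": {"rows": [[0, 0, 0, 0], [0, 0, 0, 0], [0, 0, 0, 0], [0, 0, 0, 0], [0, 0, 0, 0]]}}

```text
time_s: 37.3
ee_pos: [0.4666, 0.1261, 0.051]
tcp_rot: [0.158, 0.987, 0.0, 0.0]
contact_force: [0.3, 0.1, -0.5]
gripper_width: 0.0853
grasp_force: 0.0
```

```bash
python3 st.py; python3 look.py w31 w9
```

```text
t 37.3 pos [0.4666 0.1261 0.051 ] xang 161.85 j6 -1.1137 eff6 0.0045 all [ 3.0000e-03 -7.3200e+01 -2.0301e+01 -0.0000e+00  0.0000e+00  5.0000e-03] F [ 0.3  0.1 -0.5] T [-0.019  0.007 -0.015] w 0.0853
w9 ring shift (np.float32(11.7), 0.907)
```

Call:
{"name": "move_arm", "arguments": {"rows": [[0, 0, 0, 0], [0, 0, 0, 0], [0, 0, 0, 0], [0, 0, 0, 0], [0, 0, 0, 0]], "hand": 255}}

```text
time_s: 37.85
ee_pos: [0.4665, 0.126, 0.0509]
tcp_rot: [0.158, 0.987, -0.0, -0.0]
contact_force: [-3.2, -9.5, 15.9]
gripper_width: 0.0126
grasp_force: 41.9
```

Call:
{"name": "move_arm", "arguments": {"rows": [[0, 0, 0, 0], [0, 0, 0, 0], [0, 0, 0, 0], [0, 0, 0, 0], [0, 0, 0, 0]]}}

```text
time_s: 38.35
ee_pos: [0.4664, 0.1258, 0.0511]
tcp_rot: [0.158, 0.988, -0.0, -0.0]
contact_force: [-1.4, -5.0, 7.3]
gripper_width: 0.0122
grasp_force: 60.8
```

```bash
python3 st.py; python3 look.py w32 w31
```

```text
t 38.35 pos [0.4664 0.1258 0.0511] xang 161.87 j6 -1.1137 eff6 0.0134 all [ 2.2120e+00 -6.9959e+01 -2.0636e+01  1.1320e+00 -8.1300e-01  1.3000e-02] F [-1.4 -5.   7.3] T [-0.896  0.344  0.001] w 0.0122
w31 ring shift (np.float32(-0.03), 0.993)
```

Call:
{"name": "move_arm", "arguments": {"rows": [[0, 0, 0, -2], [0, 0, 0, -2], [0, 0, 0, -2], [0, 0, 0, 0], [0, 0, 0, 0]]}}

```text
time_s: 38.9
ee_pos: [0.4665, 0.1258, 0.0511]
tcp_rot: [0.106, 0.994, -0.0, 0.0]
contact_force: [-1.6, -5.4, 7.1]
gripper_width: 0.0121
grasp_force: 60.7
```

```bash
python3 look.py w33 w32; python3 st.py
```

```text
w32 ring shift (np.float32(-0.03), 0.974)
t 38.95 pos [0.4664 0.1258 0.0511] xang 167.87 j6 -1.2185 eff6 -0.0141 all [ 1.8780e+00 -7.0000e+01 -2.0587e+01  9.6200e-01 -7.8300e-01 -1.4000e-02] F [-1.9 -5.6  7.7] T [-0.765  0.309  0.011] w 0.0118
```

Call:
{"name": "move_arm", "arguments": {"rows": [[0, 0, 0, -1.5], [0, 0, 0, -1.5], [0, 0, 0, 0], [0, 0, 0, 0], [0, 0, 0, 0]]}}

```text
time_s: 39.45
ee_pos: [0.4665, 0.1258, 0.0511]
tcp_rot: [0.08, 0.997, -0.0, -0.0]
contact_force: [-2.4, -4.4, 8.4]
gripper_width: 0.0119
grasp_force: 60.7
```

```bash
python3 look.py w34 w32; python3 st.py
```

```text
w32 ring shift (np.float32(-0.01), 0.977)
t 39.5 pos [0.4665 0.1258 0.0511] xang 170.86 j6 -1.2708 eff6 0.0114 all [ 1.7000e+00 -7.0016e+01 -2.0566e+01  8.6900e-01 -7.7000e-01  1.1000e-02] F [-2.4 -4.5  7.3] T [-0.647  0.316 -0.006] w 0.0123
```

Call:
{"name": "move_arm", "arguments": {"rows": [[0, 0, 0, -1], [0, 0, 0, -1], [0, 0, 0, 0], [0, 0, 0, 0], [0, 0, 0, 0]]}}

```text
time_s: 40.0
ee_pos: [0.4664, 0.1258, 0.0511]
tcp_rot: [0.062, 0.998, -0.0, -0.0]
contact_force: [-0.9, -3.8, 7.4]
gripper_width: 0.012
grasp_force: 60.7
```

```bash
python3 look.py w35 w32; python3 st.py
```

```text
w32 ring shift (np.float32(0.0), 0.976)
t 40.05 pos [0.4665 0.1259 0.0511] xang 172.86 j6 -1.3057 eff6 0.0113 all [ 1.5780e+00 -7.0027e+01 -2.0555e+01  8.0500e-01 -7.6400e-01  1.1000e-02] F [-1.6 -4.   6.3] T [-0.655  0.292 -0.005] w 0.0118
```

Call:
{"name": "move_arm", "arguments": {"rows": [[0, 0, 0, -1], [0, 0, 0, -1], [0, 0, 0, 0], [0, 0, 0, 0], [0, 0, 0, 0]]}}

```text
time_s: 40.55
ee_pos: [0.4665, 0.1259, 0.0511]
tcp_rot: [0.045, 0.999, -0.0, 0.0]
contact_force: [-2.1, -3.9, 7.4]
gripper_width: 0.0125
grasp_force: 60.7
```

```bash
python3 look.py w36 w32; python3 st.py
```

```text
w32 ring shift (np.float32(-0.01), 0.968)
t 40.6 pos [0.4664 0.1259 0.0511] xang 174.87 j6 -1.3407 eff6 -0.0016 all [ 1.4830e+00 -7.0031e+01 -2.0549e+01  7.4200e-01 -7.6100e-01 -2.0000e-03] F [-1.5 -4.   7.1] T [-0.636  0.284 -0.004] w 0.0118
```

Call:
{"name": "move_arm", "arguments": {"rows": [[0, 0, 0, -1], [0, 0, 0, -1], [0, 0, 0, 0], [0, 0, 0, 0], [0, 0, 0, 0]]}}

```text
time_s: 41.1
ee_pos: [0.4665, 0.1259, 0.0511]
tcp_rot: [0.027, 1.0, -0.0, -0.0]
contact_force: [-2.6, -3.4, 6.7]
gripper_width: 0.0119
grasp_force: 60.7
```

```bash
python3 look.py w37 w32; python3 st.py
```

```text
w32 ring shift (np.float32(0.98), 0.968)
t 41.15 pos [0.4665 0.1259 0.0511] xang 176.86 j6 -1.3755 eff6 -0.042 all [ 1.4440e+00 -7.0029e+01 -2.0550e+01  6.7300e-01 -7.6400e-01 -4.2000e-02] F [-2.2 -2.8  6.5] T [-0.554  0.356 -0.062] w 0.0118
```

Anticlockwise bite (ring +1.0°, effort -0.042) at 176.86. Now clockwise.

Call:
{"name": "move_arm", "arguments": {"rows": [[0, 0, 0, 2], [0, 0, 0, 2], [0, 0, 0, 2], [0, 0, 0, 2], [0, 0, 0, 0]]}}

```text
time_s: 41.65
ee_pos: [0.4664, 0.1258, 0.0511]
tcp_rot: [0.098, 0.995, -0.0, -0.0]
contact_force: [-1.9, -4.1, 7.9]
gripper_width: 0.0122
grasp_force: 60.7
```

Call:
{"name": "move_arm", "arguments": {"rows": [[0, 0, 0, 1], [0, 0, 0, 1], [0, 0, 0, 0], [0, 0, 0, 0], [0, 0, 0, 0]]}}

```text
time_s: 42.15
ee_pos: [0.4665, 0.1258, 0.0511]
tcp_rot: [0.114, 0.993, -0.0, -0.0]
contact_force: [-1.8, -5.0, 7.2]
gripper_width: 0.0121
grasp_force: 60.7
```

```bash
python3 look.py w38 w37; python3 st.py
```

```text
w37 ring shift (np.float32(0.03), 0.972)
t 42.2 pos [0.4665 0.1258 0.0511] xang 166.87 j6 -1.201 eff6 -0.0021 all [ 2.0000e+00 -6.9987e+01 -2.0607e+01  1.0130e+00 -7.9800e-01 -2.0000e-03] F [-1.6 -4.4  7.3] T [-0.795  0.266  0.014] w 0.012
```

Call:
{"name": "move_arm", "arguments": {"rows": [[0, 0, 0, 1], [0, 0, 0, 1], [0, 0, 0, 0], [0, 0, 0, 0], [0, 0, 0, 0]]}}

```text
time_s: 42.7
ee_pos: [0.4664, 0.1258, 0.0511]
tcp_rot: [0.132, 0.991, -0.0, -0.0]
contact_force: [-1.2, -5.5, 7.0]
gripper_width: 0.0118
grasp_force: 60.7
```

```bash
python3 look.py w39 w37; python3 st.py
```

```text
w37 ring shift (np.float32(0.03), 0.976)
t 42.75 pos [0.4664 0.1258 0.0511] xang 164.87 j6 -1.1661 eff6 -0.0019 all [ 2.1150e+00 -6.9971e+01 -2.0625e+01  1.0720e+00 -8.1000e-01 -2.0000e-03] F [-1.5 -4.9  6.7] T [-0.866  0.306 -0.001] w 0.0119
```

Call:
{"name": "move_arm", "arguments": {"rows": [[0, 0, 0, 1], [0, 0, 0, 1], [0, 0, 0, 0], [0, 0, 0, 0], [0, 0, 0, 0]]}}

```text
time_s: 43.25
ee_pos: [0.4664, 0.1258, 0.0511]
tcp_rot: [0.149, 0.989, -0.0, 0.0]
contact_force: [-2.1, -4.8, 7.0]
gripper_width: 0.0123
grasp_force: 60.8
```

```bash
python3 look.py w40 w37; python3 st.py
```

```text
w37 ring shift (np.float32(0.04), 0.968)
t 43.3 pos [0.4664 0.1257 0.0511] xang 162.87 j6 -1.1312 eff6 0.0043 all [ 2.2190e+00 -6.9954e+01 -2.0643e+01  1.1330e+00 -8.2200e-01  4.0000e-03] F [-1.8 -5.1  7.4] T [-0.881  0.302  0.027] w 0.012
```

Call:
{"name": "move_arm", "arguments": {"rows": [[0, 0, 0, 1], [0, 0, 0, 1], [0, 0, 0, 0], [0, 0, 0, 0], [0, 0, 0, 0]]}}

```text
time_s: 43.8
ee_pos: [0.4664, 0.1257, 0.0511]
tcp_rot: [0.166, 0.986, -0.0, -0.0]
contact_force: [-0.5, -5.5, 8.5]
gripper_width: 0.0119
grasp_force: 60.8
```

```bash
python3 look.py w41 w37; python3 st.py
```

```text
w37 ring shift (np.float32(0.07), 0.97)
t 43.85 pos [0.4664 0.1257 0.0511] xang 160.87 j6 -1.0963 eff6 0.0401 all [ 2.2600e+00 -6.9949e+01 -2.0649e+01  1.1980e+00 -8.2500e-01  4.0000e-02] F [-2.3 -5.8  8.3] T [-0.948  0.282  0.04 ] w 0.0121
```

Effort is up to 0.040; one more degree completes the bite in the same way as the first rock.

Call:
{"name": "move_arm", "arguments": {"rows": [[0, 0, 0, 0.6], [0, 0, 0, 0.6], [0, 0, 0, 0], [0, 0, 0, 0], [0, 0, 0, 0]]}}

```text
time_s: 44.35
ee_pos: [0.4664, 0.1257, 0.0511]
tcp_rot: [0.176, 0.984, -0.0, -0.0]
contact_force: [-0.9, -5.0, 7.7]
gripper_width: 0.012
grasp_force: 60.8
```

```bash
python3 look.py w42 w37; python3 st.py
```

```text
w37 ring shift (np.float32(-0.25), 0.964)
t 44.4 pos [0.4664 0.1257 0.0511] xang 159.67 j6 -1.0754 eff6 0.059 all [ 2.2970e+00 -6.9940e+01 -2.0658e+01  1.2410e+00 -8.3000e-01  5.9000e-02] F [-2.5 -5.6  9. ] T [-0.956  0.306  0.053] w 0.0119
```

The second rock reads about 16.9° at the hand, against 56.7° before. The difference of 39.8° matches the 80° ring turn, leaving about 10–12° of real play. Releasing and withdrawing.

Call:
{"name": "move_arm", "arguments": {"rows": [[0, 0, 0, 0], [0, 0, 0, 0], [0, 0, 0, 0], [0, 0, 0, 0], [0, 0, 0, 0]], "hand": 0}}

```text
time_s: 44.9
ee_pos: [0.4666, 0.1262, 0.0508]
tcp_rot: [0.177, 0.984, -0.0, -0.0]
contact_force: [-0.1, 0.6, 0.1]
gripper_width: 0.083
grasp_force: 0.0
```

Call:
{"name": "move_arm", "arguments": {"rows": [[0, 0, -1, 0], [0, 0, -2, 0], [0, 0, -4, 0], [0, 0, -4, 0], [0, 0, -2, 0]]}}

```text
time_s: 45.4
ee_pos: [0.4675, 0.1263, 0.1846]
tcp_rot: [0.177, 0.984, 0.001, 0.002]
contact_force: [0.1, -0.2, -0.1]
gripper_width: 0.0852
grasp_force: 0.0
```

Call:
{"name": "move_arm", "arguments": {"rows": [[0, 0, 0, 0], [0, 0, 0, 0], [0, 0, 0, 0], [0, 0, 0, 0], [0, 0, 0, 0]]}}

```text
time_s: 45.9
ee_pos: [0.4662, 0.1261, 0.1802]
tcp_rot: [0.177, 0.984, -0.0, -0.001]
contact_force: [0.4, 0.2, 0.3]
gripper_width: 0.0853
grasp_force: 0.0
```

```bash
python3 st.py; python3 knob.py w43; python3 - <<'E'
from h import *
from cell import optics
d=optics.get_image("scene");c=cam(d);a=np.load("scene0.npz")["frame"].astype(int);b=d["frame"].astype(int)
m=(np.abs(a-b).max(2)>40)
for n,(u,v),r in [("vial",(307,193),15),("forceps",(348,291),38),("timer",(245,210),25),("petri",(371,183),28),("bulb",(185,374),25)]:
    print(n,int(m[v-r//2:v+r//2,u-r:u+r].sum()))
E
```

```text
t 45.9 pos [0.4662 0.1261 0.1802] xang 159.66 j6 -1.0753 eff6 0.0 all [ 1.3000e-02 -6.6523e+01 -3.2594e+01 -0.0000e+00  9.0000e-03  0.0000e+00] F [0.4 0.2 0.3] T [ 0.034 -0.006 -0.013] w 0.0853
centre px [314.3 223.2] [314.3 228.7] hull area 7539
3507 [252, 197, 122, 79] [0.4722 0.1123] aspect 2.0 ang 47.73
vial 377
forceps 2573
timer 982
petri 1499
bulb 1164
```

```bash
python3 -c "
from cell import workorder
print(workorder.finish_job())"
```

```text
the job is handed in; nothing more can be done
None
```

The job is handed in. The drive stands in the holder; the knob was rocked both ways, the ring screwed about 80° clockwise, and the play re-checked at 16.9° at the hand against 56.7° before, which is 10–12° of real play (the given 3–5° allowance alone would read 12–14°). The drive was carried by its ring, not its flat sides, because the fingertips sit about 26 mm behind the stated TCP. A last picture comparison could not confirm that the other things on the bench stayed put, though nothing was felt to touch them.

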